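# Fit the shade to the viewing light box and roll its brightness wheel to the set mark

## Robot

A 6-joint arm with a two-finger parallel gripper is mounted at the origin on a cart in front of the work surface, level with it; the furniture and walls round the work are solid. World frame = base frame: x ahead of the robot, y to its left, z up, the work surface at z = 0. Lengths are in mm, angles in degrees, forces in N, time in s.
With the tool pointing down it reaches from about 300 to 850 mm from the base axis. Payload 4.2 kg.
Tool frame: the origin (TCP) lies between the finger pads; the fingertips stand 8 mm ahead of it and the grasp point (between the pads) lies 11 mm behind it; x points along the fingers, y is the direction in which the jaws open and shut, and the axes are right-handed (so a half turn about x gives the same grasp; the last joint's range is limited). The gripper opens to 91 mm and grips with 3 to 60 N. Pads are 32 mm wide; open, the fingers measure 118 mm over their backs; the gripper's body (76 mm by 178 mm) begins 60 mm behind the grasp point.
Start: joints at [-69.557, 18.312, 89.639, -0, 72.044, -1.146], TCP at [211.574, -534.679, 194.876] pointing down, gripper open.
Joint ranges: [-177.97, 177.97], [-48.28, 115.42], [12.27, 149.76], [-77.06, 257.06], [2.81, 150.46], [-146.56, 146.56]. Speed limits (degrees/s): [147.25, 147.25, 180, 180, 180, 180].

## Interface

Orientations are given as [roll, pitch, yaw] about the fixed x, y, z axes, in that order (R = Rz(yaw) Ry(pitch) Rx(roll)).
In Python, from workcell import env gives the robot as it stands.
- The arm moves only by the tool arm_command, never from a script. Its arguments are lists of equal length, an entry for each row: "slide": the shift along the tool's x, y, z in cm, a list of three; "turn": the turn, a rotation vector about the tool's x, y, z in rad, a list of three; "grip": the closure in counts, from 0 (fully open) to 255 (shut). A call has 1 to 20 rows; each row is the pose to reach, as a shift and turn from the pose commanded when the call began, along the tool's axes at that moment; what a row does not reach only later rows make up. A row lasts 1/12 s, in which the tool goes at most 41.7 mm and 7.16 degrees, less where a joint would pass 70% of its speed; a pose out of reach is approached as far as the arm can. A call with a gripper value outside its range is refused whole. The fingers move at their own pace and stop on an object; "newtons" is the grip in N (left out, the last holds). Time passes only in rows, so rows that repeat a pose let the fingers close. It gives the time, the measured TCP pose, the force and the opening at its end, in the units of the state.
- env.state(): the state, without advancing time (a new reading comes with each control period).
- env.grab_frame(name): name is "scene" or "top" or "wrist"; returns (picture, depth): 480x640x3 uint8, red, green, blue; 480x640 float32, mm along the optical axis (not along the pixel's ray), 0 where there is no reading.
- env.calibration(name): a dict with "K" (3x3 intrinsics, pixels), "camera_from_world" (4x4, takes a point from world to camera coordinates); the wrist camera has in their place "T_tool_cam" (4x4, takes a point from camera to tool coordinates, whose origin is the TCP and whose axes are the tool frame's). Camera axes: x right, y up, looking along -z (the intrinsics and any distortion apply to the point x, -y, -z); pixel columns grow to the right and rows downward; lengths in mm; the calibration is good to about 2 mm. A picture is of the moment at which its call begins: read the wrist's pose just before it. calibration takes no time and is no camera call.
- env.job_done(): hands the job in, once; it reports no verdict.
Trained networks look in the newest picture that a camera, given by its name, has taken for a name from the list of things; names that differ only in an ending like _2 or _b are one class to them, and where a whole thing is asked for, a point or a joint stands for the part that bears it (a point fixed in the world has none). Each returns a list of dicts, best first, with "p" (0 to 1); they miss things now and then, are a little off and sometimes report something else, mostly with a low value. They report only what shows in the picture. A call takes as long as a camera call.
- env.search_frame(camera, label): "point" ([x, y, z] in mm, in world coordinates, good to about 4 mm: the middle of the surface that is visible of it).
The state is a dict: "time_s": time; "qpos": joint angles; "qvel": joint speeds; "effort": joint torques, N m; "ee_pos": TCP position; "ee_rot": TCP orientation; "force": force on the tool from outside, world axes, zero at the start; "torque": the same for the moment, N m; "gripper_width": finger opening in mm.
Only numpy, scipy, OpenCV 4.12 (cv2) and the standard library are available. Lean on these libraries where they do the work, as an engineer would, in place of code of your own. Each camera call takes 0.05 s, during which the arm holds its last target.

## Task

Make the plate-viewing light box ready: pick up the drilled grey shade, lower it over the box's upright rod without dropping it until it lies flat on the panel, square to the box with its tab toward the front, and let it go. Then, with a fingertip and only gentle pressure, roll the ribbed edge wheel in the panel's slot until the thin pointer in the little window stands between the two prongs of the fork mark, and let go. Leave the beaker, the small bottle, the timer and the petri dish where they stand.

Things in the scene. Friction and masses are not known exactly. Their poses are not given: they have to be found in the camera images.
- light_box: Fixed low box, 220 mm (x) by 240 mm (y), flat grey panel 45 mm above the worktop. Origin: centre of its underside; x from its front to its back, y to its left, z up. A round white window lies in the panel's left half, the upright rod behind it; edge wheel and pointer window are in the right half. Pushing box or wheel with over 20 N is too hard.
- wheel_slot (a point): Centre of the wheel's slot, at panel height; axes as the light box. Slot 11 mm (x) by 46 mm (y), flat bezel 1 mm high. Through it stands the top of a black, finely ribbed wheel, radius 22 mm, 8 mm thick, axle along x. Its rim stands 5 to 7.5 mm above the panel: this differs from run to run and is not measured, so feel for it. Press on the rim's top and drag along y.
- slot_left (a point): Left (+y) end of the slot, 23 mm from its centre. Dragging the rim this way (+y) moves the pointer to +y, 0.68 mm per mm of rim if the finger does not slip; little rim is reachable, so take several strokes. The wheel is sprung: it sinks up to 4.5 mm at about 1 N per mm (after 0.5 N), then meets a hard stop. It turns with about 1 N at the rim and stays where left; its end stops are 3.5 rad apart.
- pointer_mid (a point): Middle of the pointer: a thin black bar, 2 mm wide (y), 13.5 mm long (x), under the clear cover of a white-floored window (15 by 66 mm, long along y) 36 mm in front of the wheel slot. Driven by the wheel, it travels along the box's y and starts near the window's right (-y) end; axes as the light box. It cannot be touched.
- fork_mid (a point): Middle of the gap of the fork mark: a dark U-shaped mark with two prongs 7 mm apart (inside), in the rear half of the same window, somewhere to the left (+y) of the pointer. It is the setting to reach: pointer_mid and fork_mid level along the box's y. It stays where it is and cannot be touched.
- rod_foot (a point): Where the rod's axis meets the panel, 88 mm behind and 45 mm left of the box's centre. Steel rod, 10 mm diameter, 92 mm tall, its last 8 mm tapering to 4 mm; axes as the light box.
- rod_tip (a point): Top of the same rod, 137 mm above the worktop.
- shade: Loose grey plate, 160 mm (x) by 90 mm (y) by 6 mm, 0.08 to 0.17 kg. Origin: centre of its underside; z up. A 52 mm round aperture in its middle, a square hub (26 by 26 mm, top 20 mm above the underside) with a through hole near its +x end, an upright ribbed tab near its -x end. Lies flat on the worktop at the start.
- shade_tab (a point): Centre (half-way up) of the shade's grip tab: 12 mm thick (y), 28 mm long (x), standing from 6 to 36 mm above the underside; this point is 21 mm above the underside and 114 mm from the hole along -x; axes as the shade. Grip it across its thickness.
- shade_hole (a point): Centre of the shade's 12.2 mm through hole, at the underside; the hole is 20 mm deep (plate and hub); axes as the shade.
- beaker: Small empty glass beaker, 54 mm across, 71 mm tall, loose bystander; origin at the centre of its underside.
- iodine: Small brown bottle with a screw cap, 44 mm across, 86 mm tall, loose bystander; origin at the centre of its underside.
- lab_timer: White digital timer lying flat, 70 by 64 by 17 mm, loose bystander; origin at the centre of its underside.
- dish: Petri dish, 91 mm across, 17 mm tall, loose bystander; origin at the centre of its underside.

How it is judged (in metres and radians):
On the way, in this order (a step that is already met when the one before it is completed fails the run):
1. the shade is down over the rod, flat on the panel, square to the box, tab to the front, and let go (horizontal distance between shade_hole and rod_foot below 0.004 m and z of shade_hole in the frame of light_box below 0.048 m and z of shade_tab in the frame of light_box between 0.06 and 0.07 m and angle between shade's own z axis and vertical below 0.05 rad and angle between the x axis of shade_hole and the x axis of light_box, either way round below 0.17 rad and x of shade_tab in the frame of light_box below 0 m and contact force between the fingers and shade below 0.1 N), for 0.2 s.
2. a finger presses on the wheel (or box) to roll it (contact force between the fingers and light_box above 0.3 N), for 0.1 s.
3. the wheel has been rolled until the pointer stands between the fork's prongs (y of pointer_mid in the frame of fork_mid between -0.0025 and 0.0025 m), for 0.2 s.
At the end, for the whole second after the job is handed in: The shade's hole is over the rod (within 4 mm of its axis), the shade lies flat on the panel (within 3 mm, tilted under 0.05 rad), square to the box within 0.17 rad with its tab to the front, at rest and released; the pointer is within 2.5 mm of the middle of the fork's gap; nothing touches the box (all of step 3 and horizontal distance between shade_hole and rod_foot below 0.004 m and z of shade_hole in the frame of light_box below 0.048 m and z of shade_tab in the frame of light_box between 0.06 and 0.07 m and angle between shade's own z axis and vertical below 0.05 rad and angle between the x axis of shade_hole and the x axis of light_box, either way round below 0.17 rad and x of shade_tab in the frame of light_box below 0 m and linear speed of shade below 0.02 m/s and contact force between the fingers and light_box below 0.1 N).
It fails at once if the box or its wheel is pushed with more than 20 N by the robot (contact force between the arm and light_box above 20 N).
It fails at once if the shade is dropped down the rod (falls faster than 0.5 m/s close to the box's rod) (horizontal distance between shade_hole and rod_foot below 0.02 m and linear speed of shade above 0.5 m/s).
It fails at once if a bystander is moved more than 25 mm (distance of any of beaker, iodine, lab_timer, dish from where it was at the start of the episode above 0.025 m).
It also fails if it takes over 58 s, if anything falls off the work surface, if the arm or the gripper's body presses on something with over 40 N, if the wrist force passes 120 N, or if a joint passes its speed limit or range.

## Working session

There is one attempt and no reset: what is moved stays moved. The work goes in short steps, Python scripts to look and compute and a tool call to move; the robot and the scene stay as the last step left them, time stands still between calls to the robot, and variables do not carry over. Pictures are saved under pics/ and viewed, and the job is handed in when it is done.

Besides the shell and the picture viewer there is one more tool, called after "Emit:" in YAML: its name, and indented under it one key for each argument. arm_command: Moves the arm, as the interface text tells. Its arguments: {"type":"object","properties":{"slide":{"type":"array","items":{"type":"array","items":{"type":"number"}}},"turn":{"type":"array","items":{"type":"array","items":{"type":"number"}}},"grip":{"type":"array","items":{"type":"number"}},"newtons":{"type":"number"}},"required":["slide","turn","grip"]}

```bash
ls; mkdir -p pics
cat > h.py <<'E'
import numpy as np, cv2
from workcell import env
from scipy.spatial.transform import Rotation as R
def save(n,p): cv2.imwrite('pics/'+p+'.png',n[:,:,::-1])
def rot(s): return R.from_euler('xyz',s['ee_rot'],degrees=True).as_matrix()
def cam2world(name,s=None):
    c=env.calibration(name)
    if name!='wrist': return np.array(c['K']),np.linalg.inv(np.array(c['camera_from_world']))
    T=np.eye(4);T[:3,:3]=rot(s);T[:3,3]=s['ee_pos']
    return np.array(c['K']),T@np.array(c['T_tool_cam'])
def pix2w(K,M,u,v,d=None,z=None):
    r=np.array([(u-K[0,2])/K[0,0],-(v-K[1,2])/K[1,1],-1.])
    if d is not None: return (M@np.append(r*d,1))[:3]
    o=M[:3,3];w=M[:3,:3]@r
    return o+w*(z-o[2])/w[2]
def w2pix(K,M,p):
    c=np.linalg.inv(M)@np.append(p,1); return K[0,0]*c[0]/-c[2]+K[0,2], K[1,1]*c[1]/c[2]+K[1,2]
E
python3 - <<'E'
from h import *
s=env.state();print(s)
for n in['scene','top']:
    p,d=env.grab_frame(n);save(p,n+'0');np.save(n+'0d.npy',d);print(n,env.calibration(n))
    for l in ['light_box','shade','shade_tab','shade_hole','rod_tip','rod_foot','wheel_slot','pointer_mid','fork_mid','beaker','iodine','lab_timer','dish']:
        print(n,l,[(np.round(x['point']),round(x['p'],2)) for x in env.search_frame(n,l)[:2]])
print(env.calibration('wrist'),env.state()['time_s'])
E
```

```text
pics
{'time_s': 0.0, 'qpos': array([-6.95560813e+01,  1.83511298e+01,  8.97063946e+01, -1.22424250e-03,
        7.20431492e+01, -1.14891504e+00]), 'qvel': array([-0.03303787,  0.06204426,  0.00233037, -0.01017218,  0.0350473 ,
        0.09838311]), 'effort': array([-1.67573235e-04, -4.12453651e+01, -2.31974888e+01,  7.27161602e-02,
        4.54621157e-02, -1.93795590e-04]), 'ee_pos': array([ 211.38329856, -534.15849513,  194.02551011]), 'ee_rot': array([-90.48651592,  89.89931967, 111.10669627]), 'force': array([ 0.11534902, -0.06714614, -0.70354488]), 'torque': array([-0.00246379, -0.02378401, -0.03975569]), 'gripper_width': 91.27432947147726}
scene {'K': array([[539.91224841,   0.        , 324.30629473],
       [  0.        , 539.91224841, 233.04763252],
       [  0.        ,   0.        ,   1.        ]]), 'camera_from_world': array([[-8.45535424e-01, -5.33917589e-01, -1.36178167e-03,
         5.06106830e+02],
       [ 2.40309549e-01, -3.82839911e-01,  8.92011728e-01,
        -2.16707820e+02],
       [-4.76782096e-01,  7.53900266e-01,  4.52010202e-01,
        -9.82240639e+02],
    
[... 1727 characters left out ...]
ray([ 709., -139.,   35.]), 0.97)]
top iodine [(array([ 674., -294.,   66.]), 0.73)]
top lab_timer [(array([562., 393.,  16.]), 0.95)]
top dish [(array([442., 391.,  18.]), 0.67)]
{'K': array([[335.48360131,   0.        , 324.45451845],
       [  0.        , 335.48360131, 241.05518397],
       [  0.        ,   0.        ,   1.        ]]), 'T_tool_cam': array([[-9.39473260e-05,  2.92052380e-01, -9.56402320e-01,
        -1.90035263e+02],
       [ 9.99999104e-01,  1.30457431e-03,  3.00142299e-04,
         2.24549915e-02],
       [ 1.33535517e-03, -9.56401435e-01, -2.92052241e-01,
        -8.34221669e+01],
       [ 0.00000000e+00,  0.00000000e+00,  0.00000000e+00,
         1.00000000e+00]])} 1.4
```

View pics/scene0.png

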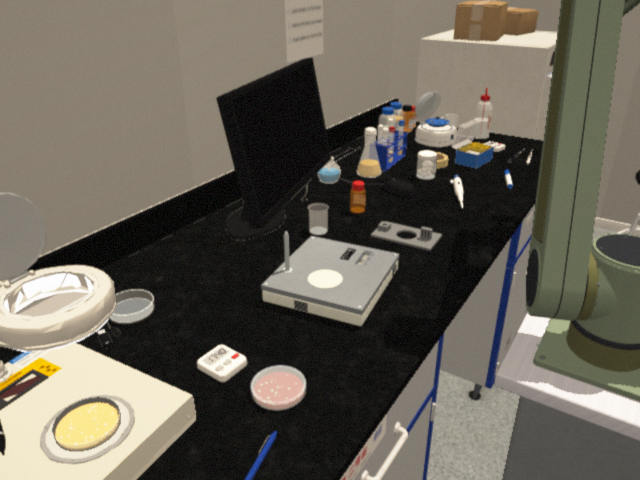

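View pics/top0.png

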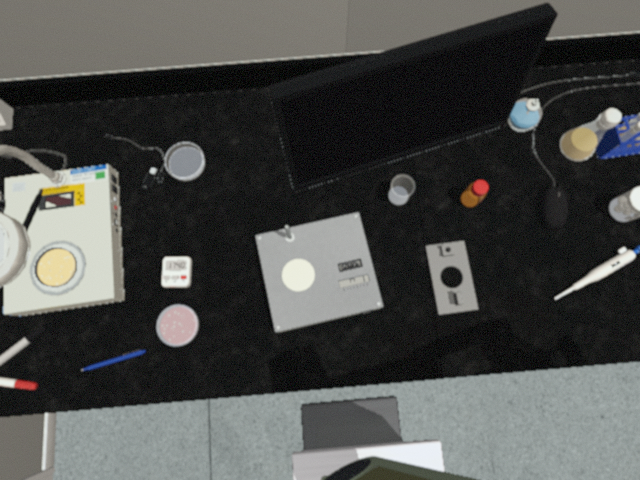

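The scene view shows the box with its rod at (287,250), and the shade behind it at (405,236) with the tab on its right. In the top view the box spans (257–382, 213–330), with the rod at (288,233). The shade is at (427–478, 241–315), hub at (445,251) and tab at (454,298). I'll zoom in on both next.

Run:
```python
from h import *
p=cv2.imread('pics/top0.png')
a=cv2.resize(p[200:340,245:395],None,fx=4,fy=4,interpolation=cv2.INTER_CUBIC)
b=cv2.resize(p[230:325,415:490],None,fx=4,fy=4,interpolation=cv2.INTER_CUBIC)
o=np.zeros((560,600,3),np.uint8);o[:]=a;cv2.imwrite('pics/boxz.png',o);cv2.imwrite('pics/shadez.png',b)
```

```text
(no output)
```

View pics/boxz.png

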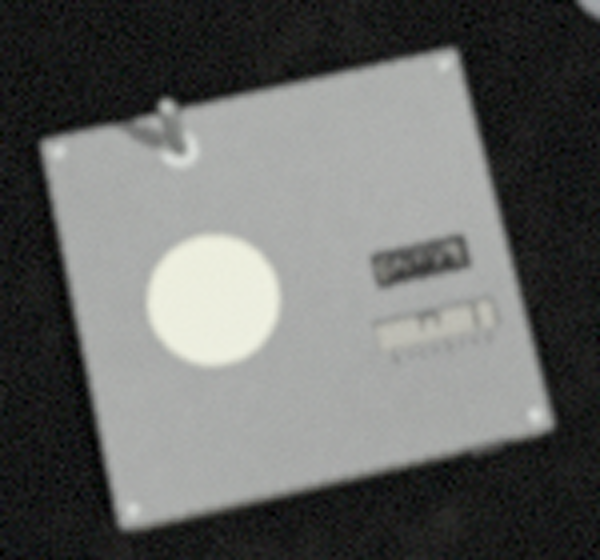

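View pics/shadez.png

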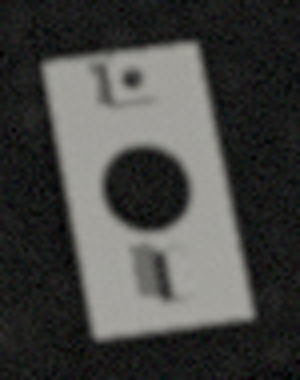

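Zoomed in, the pointer is at about (478,315) and the fork at (430,320), roughly 23 mm apart. The rod foot is at (180,150). On the shade, the hole is at (132,78) and the tab at (150,272).

Run:
```python
from h import *
p=cv2.imread('pics/top0.png');g=cv2.cvtColor(p,cv2.COLOR_BGR2GRAY)
K,M=cam2world('top')
def fit(roi,z,th):
    x0,y0,x1,y1=roi
    m=np.zeros_like(g);m[y0:y1,x0:x1]=(g[y0:y1,x0:x1]>th)*255
    c=max(cv2.findContours(m,0,2)[0],key=cv2.contourArea)
    w=np.array([pix2w(K,M,u,v,z=z)[:2] for u,v in c[:,0]],np.float32)
    return cv2.minAreaRect(w), w
for roi,z in(((245,200,395,340),45),((415,230,490,325),6)):
    r,w=fit(roi,z,90);print(r,cv2.boxPoints(r))
f=lambda u,v,x0,y0,z:pix2w(K,M,u/4+x0-.375,v/4+y0-.375,z=z)
print('rodfoot',f(180,150,245,200,45),'tip',f(167,103,245,200,137),'slot',f(421,260,245,200,47),'ptr',f(479,315,245,200,43),'fork',f(430,320,245,200,43))
print('hole',f(132,78,415,230,20),'ap',f(147,188,415,230,6),'tab top',f(150,272,415,230,20))
d=np.load('top0d.npy')
for (u,v) in((300,300),(320,240),(440,290),(470,310),(400,280),(455,298),(456,300)):print(u,v,pix2w(K,M,u,v,d=d[v,u]))
```

```text
((534.1461791992188, 74.04991149902344), (230.27117919921875, 243.2525634765625), 8.333480834960938) [[402.59845  177.70486 ]
 [437.85406  -62.97926 ]
 [665.6939   -29.605042]
 [630.4383   211.07909 ]]
((497.963623046875, -229.8497772216797), (162.71307373046875, 93.05307006835938), 2.830000638961792) [[ 414.40915 -187.39679]
 [ 419.00345 -280.33636]
 [ 581.51807 -272.30276]
 [ 576.9238  -179.36319]]
rodfoot [611.81673786 130.78022034  45.        ] tip [613.88283262 130.22957759 137.        ] slot [537.50291651   1.72269732  47.        ] ptr [504.82952225 -27.52281467  43.        ] fork [ 5.04309664e+02 -2.92771775e-01  4.30000000e+01]
hole [ 559.59378914 -226.76153712   20.        ] ap [ 497.66035631 -230.15122782    6.        ] tab top [ 448.62209497 -220.86500646   20.        ]
300 300 [468.8490854  117.52345503  45.00262786]
320 240 [599.92228917  63.12422238  43.07111216]
440 290 [ 469.77980629 -201.01703346    1.7898969 ]
470 310 [ 4.19223114e+02 -2.62862087e+02 -1.02529973e-01]
400 280 [ 359.52314567   70.52441053 1039.81371049]
455 298 [ 446.9928963  -226.24454821   23.07819931]
456 300 [ 442.06715265 -226.62542588   27.10754829]
```

```bash
cat >> h.py <<'E'
def Rdown(yaw):
    a=np.radians(yaw);z=np.array([np.cos(a),np.sin(a),0]);x=np.array([0,0,-1.]);return np.stack([x,np.cross(z,x),z],1)
def plan(pos,yaw,p0=None,R0=None):
    s=env.state();R0=rot(s) if R0 is None else R0;p0=np.array(s['ee_pos']) if p0 is None else np.array(p0)
    sl=R0.T@(np.array(pos)-p0)/10;rv=R.from_matrix(R0.T@Rdown(yaw)).as_rotvec()
    print('slide cm',np.round(sl,2),'turn',np.round(rv,3),'rows',np.linalg.norm(sl)*10/41.7,np.degrees(np.linalg.norm(rv))/7.16)
E
python3 - <<'E'
from h import *
print(rot(env.state()))
plan((430,-232,120),2.8)
E
```

```text
[[ 2.79487633e-05  3.67942233e-01 -9.29848650e-01]
 [-9.32255916e-05 -9.29848646e-01 -3.67942234e-01]
 [-9.99999995e-01  9.69692209e-05  8.31351267e-06]]
slide cm [  7.49 -20.11 -31.45] turn [-2.814  0.    -0.   ] rows 9.129205179996754 22.515535562694883
```

Run:
```python
from h import *
plan((446,-232,110),182.8)
```

```text
slide cm [  8.49 -19.52 -32.93] turn [ 0.328 -0.    -0.   ] rows 9.403605010994017 2.624129359443929
```

Emit:
arm_command:
  slide:
    - [8.5, -19.5, -32.9]
    - [8.5, -19.5, -32.9]
    - [8.5, -19.5, -32.9]
    - [8.5, -19.5, -32.9]
    - [8.5, -19.5, -32.9]
    - [8.5, -19.5, -32.9]
    - [8.5, -19.5, -32.9]
    - [8.5, -19.5, -32.9]
    - [8.5, -19.5, -32.9]
    - [8.5, -19.5, -32.9]
    - [8.5, -19.5, -32.9]
    - [8.5, -19.5, -32.9]
    - [8.5, -19.5, -32.9]
    - [8.5, -19.5, -32.9]
  turn:
    - [0.328, 0, 0]
    - [0.328, 0, 0]
    - [0.328, 0, 0]
    - [0.328, 0, 0]
    - [0.328, 0, 0]
    - [0.328, 0, 0]
    - [0.328, 0, 0]
    - [0.328, 0, 0]
    - [0.328, 0, 0]
    - [0.328, 0, 0]
    - [0.328, 0, 0]
    - [0.328, 0, 0]
    - [0.328, 0, 0]
    - [0.328, 0, 0]
  grip: [0, 0, 0, 0, 0, 0, 0, 0, 0, 0, 0, 0, 0, 0]

```text
time_s: 2.57
ee_pos: [445.3, -233.4, 110.2]
ee_rot: [118.1, 90.0, -59.2]
force: [-0.4, -0.3, -0.5]
gripper_width: 91.6
```

Run:
```python
from h import *
s=env.state();p,d=env.grab_frame('wrist');save(p,'w1');np.save('w1d.npy',d);import pickle;pickle.dump(s,open('w1.pkl','wb'))
print(s['time_s'],s['ee_pos'],s['ee_rot'],s['qpos'])
```

```text
2.5667 [ 445.29733344 -233.40306781  110.24168025] [118.13860768  89.95239885 -59.15100075] [-2.89551156e+01  1.60232321e+01  1.06273286e+02 -2.83359868e-02
  5.76623430e+01  5.83496414e+01]
```

View pics/w1.png

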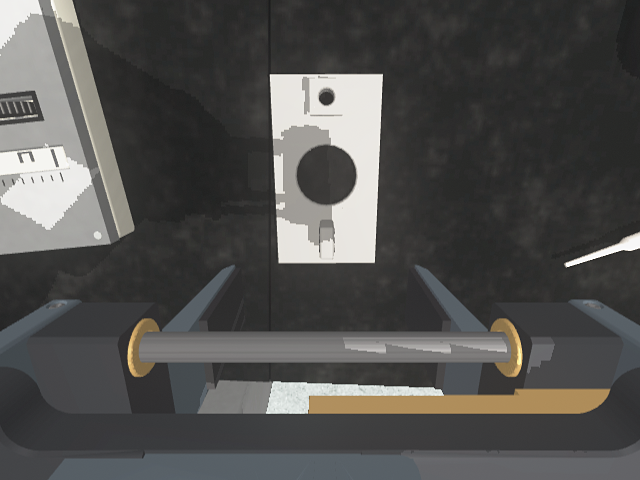

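The wrist view shows the whole shade: hole at (326,97), aperture at (327,175) and tab at about (327,240). The box's right edge and the pointer window are at the left.

Run:
```python
from h import *
import pickle;s=pickle.load(open('w1.pkl','rb'));K,M=cam2world('wrist',s);d=np.load('w1d.npy')
g=cv2.imread('pics/w1.png',0)
f=lambda u,v,z:np.round(pix2w(K,M,u,v,z=z),1)
C=[f(*c,6) for c in((270,74),(383,74),(376,263),(279,263))];print(C,np.mean(C,0))
print('dims',np.linalg.norm(C[0]-C[1]),np.linalg.norm(C[1]-C[2]),'yaws',[np.degrees(np.arctan2(*(a-b)[[1,0]])) for a,b in((C[0],C[3]),(C[1],C[2]))])
print('hole',f(326.5,97,20),'ap',f(326.5,175,6),'tabtop',f(327,222,36),f(327,258,36),f(320.5,240,36),f(333.5,240,36))
for u,v in((327,235),(327,250),(300,240),(290,140),(200,150),(200,220)):print(u,v,np.round(pix2w(K,M,u,v,d=d[v,u]),1))
p=cv2.imread('pics/w1.png');cv2.imwrite('pics/w1z.png',cv2.resize(p[60:275,250:400],None,fx=3,fy=2.7))
```

```text
[array([ 575.8, -183.9,    6. ]), array([ 580. , -273.8,    6. ]), array([ 419.7, -282.8,    6. ]), array([ 415.5, -192.1,    6. ])] [ 497.75 -233.15    6.  ]
dims 89.9980555345503 160.55245248827563 yaws [np.float64(2.9283607642109972), np.float64(3.213482280578685)]
hole [ 559.4 -229.6   20. ] ap [ 498.7 -232.6    6. ] tabtop [ 464.2 -234.5   36. ] [ 433.3 -236.    36. ] [ 448.8 -229.9   36. ] [ 449.3 -240.6   36. ]
327 235 [ 453.3 -235.    35.9]
327 250 [ 440.6 -235.6   36.7]
300 240 [ 438.8 -211.2    5.9]
290 140 [ 526.2 -200.7    6.5]
200 150 [ 514.4 -122.9    1.4]
200 220 [ 451.9 -118.4   -0.5]
```

View pics/w1z.png

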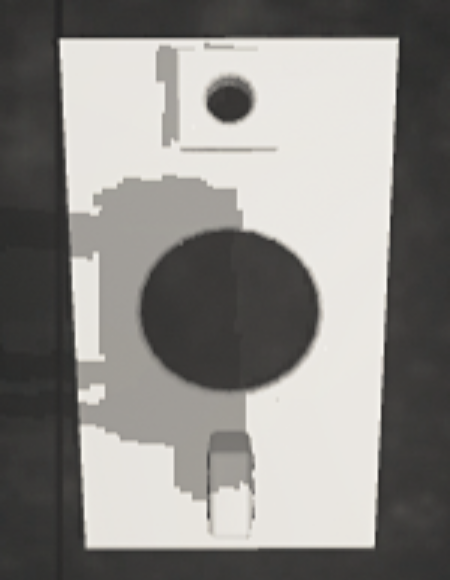

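Run:
```python
from h import *
plan((446.5,-235.5,17),183.1)
```

```text
slide cm [ 9.33  0.2  -0.11] turn [-0.007 -0.001 -0.001] rows 2.236939734918025 0.05757336981676691
```

Emit:
arm_command:
  slide:
    - [3, 0.2, -0.1]
    - [6, 0.2, -0.1]
    - [8, 0.2, -0.1]
    - [9.3, 0.2, -0.1]
    - [9.3, 0.2, -0.1]
    - [9.3, 0.2, -0.1]
    - [9.3, 0.2, -0.1]
    - [9.3, 0.2, -0.1]
    - [9.3, 0.2, -0.1]
    - [9.3, 0.2, -0.1]
    - [9.3, 0.2, -0.1]
    - [9.3, 0.2, -0.1]
    - [9.3, 0.2, -0.1]
    - [9.3, 0.2, -0.1]
    - [9.3, 0.2, -0.1]
  turn:
    - [-0.007, 0, 0]
    - [-0.007, 0, 0]
    - [-0.007, 0, 0]
    - [-0.007, 0, 0]
    - [-0.007, 0, 0]
    - [-0.007, 0, 0]
    - [-0.007, 0, 0]
    - [-0.007, 0, 0]
    - [-0.007, 0, 0]
    - [-0.007, 0, 0]
    - [-0.007, 0, 0]
    - [-0.007, 0, 0]
    - [-0.007, 0, 0]
    - [-0.007, 0, 0]
    - [-0.007, 0, 0]
  grip: [0, 0, 0, 0, 0, 255, 255, 255, 255, 255, 255, 255, 255, 255, 255]
  newtons: 35

```text
time_s: 3.87
ee_pos: [446.9, -234.2, 16.9]
ee_rot: [96.5, 90.0, -80.3]
force: [0.4, -0.4, -0.0]
gripper_width: 27.2
```

Emit:
arm_command:
  slide:
    - [0, 0, 0]
    - [0, 0, 0]
    - [0, 0, 0]
    - [0, 0, 0]
    - [-3, 0, 0]
    - [-6, 0, 0]
    - [-9, 0, 0]
    - [-12, 0, 0]
    - [-15, 0, 0]
    - [-16, 0, 0]
    - [-16, 0, 0]
    - [-16, 0, 0]
  turn:
    - [0, 0, 0]
    - [0, 0, 0]
    - [0, 0, 0]
    - [0, 0, 0]
    - [0, 0, 0]
    - [0, 0, 0]
    - [0, 0, 0]
    - [0, 0, 0]
    - [0, 0, 0]
    - [0, 0, 0]
    - [0, 0, 0]
    - [0, 0, 0]
  grip: [255, 255, 255, 255, 255, 255, 255, 255, 255, 255, 255, 255]
  newtons: 35

```text
time_s: 4.87
ee_pos: [446.4, -234.0, 176.1]
ee_rot: [-26.7, 90.0, 156.5]
force: [-0.1, 0.0, -0.9]
gripper_width: 0.2
```

Run:
```python
from h import *
s=env.state();p,d=env.grab_frame('wrist');save(p,'w2');np.save('w2d.npy',d);import pickle;pickle.dump(s,open('w2.pkl','wb'))
print(s['time_s'],s['ee_pos'],rot(s),s['force'],s['gripper_width'])
a=np.radians(8.33);h=np.array([614,130.7]);t=h-114*np.array([np.cos(a),np.sin(a)]);print(t)
plan((t[0],t[1]+0,s['ee_pos'][2]),188.3)
```

```text
4.8667 [ 446.41156958 -234.02659458  176.11747738] [[-6.58433914e-04  5.57689655e-02 -9.98443483e-01]
 [ 2.85905851e-04 -9.98443648e-01 -5.57691633e-02]
 [-9.99999742e-01 -3.22181142e-04  6.41464485e-04]] [-0.07190408  0.04075377 -0.85009304] 0.20498948603520142
[501.20269217 114.18433029]
slide cm [ -0.06 -34.42  -7.47] turn [-0.089  0.003  0.002] rows 8.447531657655983 0.7128044598058798
```

View pics/w2.png

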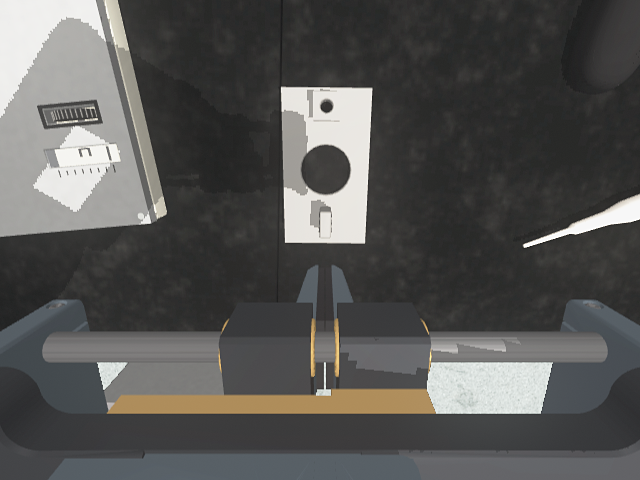

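The gripper closed on nothing (width 0.2 mm) and the shade still lies on the worktop with its tab at (325,222). I'll check for the cause: where the fingers project and whether the shade moved.

Run:
```python
from h import *
import pickle
T=np.array(env.calibration('wrist')['T_tool_cam']);K=np.array(env.calibration('wrist')['K'])
for p in((0,0,0),(8,0,0),(8,0,16),(8,0,-16),(-11,0,0),(-11,0,-16)):
    print(p,w2pix(K,T,np.array(p,float)))
for n in('w1','w2'):
    s=pickle.load(open(n+'.pkl','rb'));K,M=cam2world('wrist',s);d=np.load(n+'d.npy')
    for P in((445.6,-235.8,36),(498,-233,6),(446.4,-234,8)):print(n,P,w2pix(K,M,P))
K,M=cam2world('wrist',s)
f=lambda u,v,z:np.round(pix2w(K,M,u,v,z=z),1)
print('hole',f(327,106,20),'ap',f(326,169.5,6),'tab',f(325,205,36),f(325,238,36), np.round(pix2w(K,M,325,225,d=d[225,325]),1))
for v in (262,268,275,285,300):print(v,[np.round((T@np.append([(u-K[0,2])/K[0,0]*d[v,u],-(v-K[1,2])/K[1,1]*d[v,u],-d[v,u]],1))[:3],0) for u in (316,334)])
```

```text
(0, 0, 0) (np.float64(324.69663847475204), np.float64(280.5817229535393))
(8, 0, 0) (np.float64(324.6919486982609), np.float64(275.4998585972592))
(8, 0, 16) (np.float64(324.71960522991805), np.float64(298.26429822624414))
(8, 0, -16) (np.float64(324.663055899439), np.float64(251.71783189022815))
(-11, 0, 0) (np.float64(324.7036859962923), np.float64(288.2184511820783))
(-11, 0, -16) (np.float64(324.6723305709471), np.float64(262.48424521424715))
w1 (445.6, -235.8, 36) (np.float64(327.5132917660617), np.float64(244.01381818476546))
w1 (498, -233, 6) (np.float64(326.90872959787845), np.float64(175.7991599171096))
w1 (446.4, -234, 8) (np.float64(325.28689117569246), np.float64(233.79779996596164))
w2 (445.6, -235.8, 36) (np.float64(326.3911057397168), np.float64(225.42248860494695))
w2 (498, -233, 6) (np.float64(326.39010509762966), np.float64(170.088696325134))
w2 (446.4, -234, 8) (np.float64(324.66377195611796), np.float64(218.2734246835646))
hole [ 559.6 -230.1   20. ] ap [ 498.6 -232.6    6. ] tab [ 466.5 -233.2   36. ] [ 432.2 -235.1   36. ] [ 445.8 -234.4   35.5]
262 [array([177., -10.,  54.]), array([176.,  11.,  54.])]
268 [array([-23.,  -5., -17.]), array([-24.,   5., -18.])]
275 [array([-33.,  -4., -17.]), array([-33.,   5., -18.])]
285 [array([-45.,  -4., -17.]), array([-45.,   4., -18.])]
300 [array([-61.,  -4., -18.]), array([-60.,   4., -17.])]
```

Run:
```python
from h import *
p=cv2.imread('pics/w2.png');cv2.imwrite('pics/w2z.png',cv2.resize(p[235:345,270:380],None,fx=5,fy=5,interpolation=cv2.INTER_NEAREST))
d=np.load('w2d.npy');print(d[245:300:3,300:350:5].astype(int))
```

```text
[[384 383 383 382 383 386 384 384 385 384]
 [384 386 385 384 385 386 385 386 384 386]
 [387 385 386 384 385 386 387 386 385 387]
 [386 387 389 387 387 387 386 388 386 386]
 [388 389 388 387 389 388 389 389 388 388]
 [389 389 390 389 390 389 389 391 388 389]
 [390 392 389   0 391 390 390 391 390 391]
 [391 393 390 182 391 392 393 180 392 392]
 [395 393 176 178 180 394 180 177 177 393]
 [393 394 173 174 176 392 176 172 173 393]
 [393 396 168 169 173 394 172 170 170 393]
 [396 166 166 165 169 397 170 165 167 395]
 [397 162 162 162 165 396 166 161 162 162]
 [398 157 158 158 162 398 161 158 159 158]
 [400 154 156 156 159 400 159 155 156 156]
 [398 152 152 151 157 401 156 153 152 153]
 [150 149 149 150 153 402 152 149 149 149]
 [  0 147 146 146 149 404 149 147 147 146]
 [144 143 145 144 146 403 147 143 143 143]]
```

View pics/w2z.png

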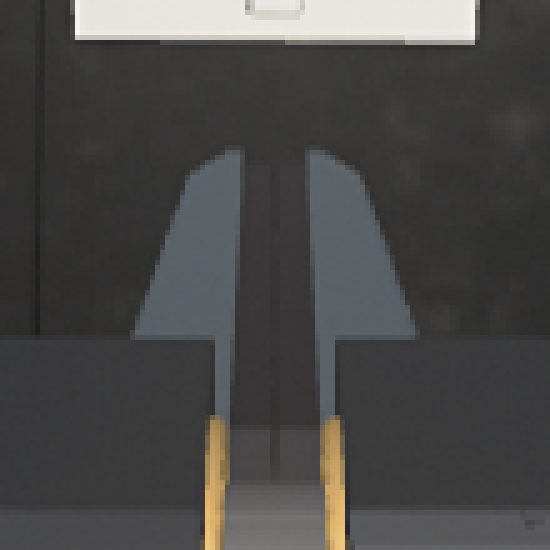

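Run:
```python
from h import *
s=env.state();p,d=env.grab_frame('scene');save(p,'s2')
K,M=cam2world('scene');e=np.array(s['ee_pos'])
for dz in(8,0,-11,-20): print(dz,w2pix(K,M,e+[0,0,-dz]))
cv2.imwrite('pics/s2z.png',cv2.resize(p[130:270,350:490,::-1],None,fx=4,fy=4))
```

```text
8 (np.float64(430.04918448920057), np.float64(179.27579172202235))
0 (np.float64(430.34063466243646), np.float64(176.14269592779874))
-11 (np.float64(430.7440532030709), np.float64(171.80593771303958))
-20 (np.float64(431.07644908736586), np.float64(168.23267462131014))
```

View pics/s2z.png

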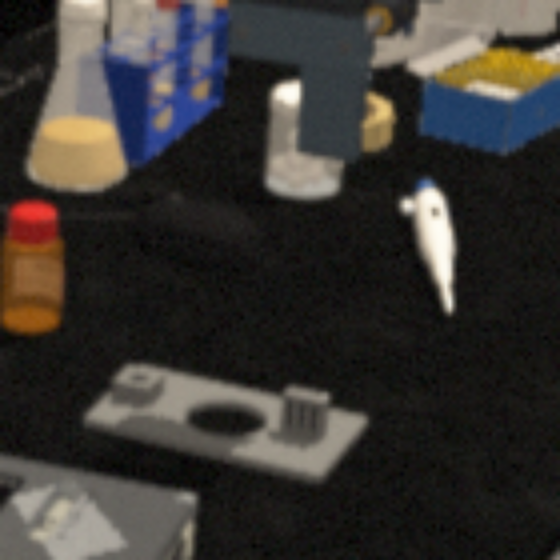

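The scene view shows the fingertips end at about zoom (330,160). That is roughly 17 mm behind the reported TCP, not 8 mm ahead of it, and the wrist view agrees. On the first try the tips only brushed the top of the tab, so I'll go about 25 mm deeper.

Emit:
arm_command:
  slide:
    - [3, 0.05, 0]
    - [6, 0.05, 0]
    - [9, 0.05, 0]
    - [11, 0.05, 0]
    - [12, 0.05, 0]
    - [12, 0.05, 0]
    - [12, 0.05, 0]
    - [12, 0.05, 0]
    - [13.5, 0.05, 0]
    - [15, 0.05, 0]
    - [16.5, 0.05, 0]
    - [17.3, 0.05, 0]
    - [17.8, 0.05, 0]
    - [18.1, 0.05, 0]
    - [18.1, 0.05, 0]
  turn:
    - [0, 0, 0]
    - [0, 0, 0]
    - [0, 0, 0]
    - [0, 0, 0]
    - [0, 0, 0]
    - [0, 0, 0]
    - [0, 0, 0]
    - [0, 0, 0]
    - [0, 0, 0]
    - [0, 0, 0]
    - [0, 0, 0]
    - [0, 0, 0]
    - [0, 0, 0]
    - [0, 0, 0]
    - [0, 0, 0]
  grip: [60, 60, 60, 60, 60, 60, 60, 60, 60, 60, 60, 60, 60, 60, 60]

```text
time_s: 6.22
ee_pos: [447.2, -234.9, -3.9]
ee_rot: [143.1, 90.0, -33.7]
force: [-0.8, -0.9, 0.0]
gripper_width: 69.7
```

Run:
```python
from h import *
s=env.state();p,d=env.grab_frame('scene');
cv2.imwrite('pics/s3z.png',cv2.resize(p[170:270,350:470,::-1],None,fx=5,fy=5));print(s['force'],s['ee_pos'],s['gripper_width'])
```

```text
[-0.80794398 -0.9114486   0.03485976] [ 447.19764309 -234.94146317   -3.88269233] 69.66728522842824
```

View pics/s3z.png

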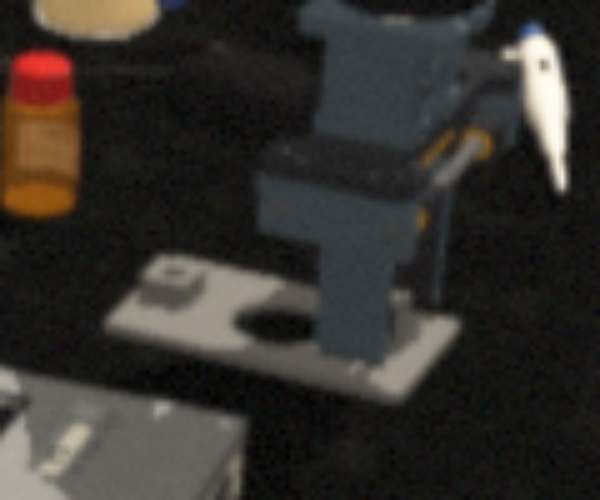

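The near fingertip now stands at the plate beside the tab, and force is close to zero, so I'll close and let the grip build before lifting.

Emit:
arm_command:
  slide:
    - [0, 0, 0]
    - [0, 0, 0]
    - [0, 0, 0]
    - [0, 0, 0]
    - [0, 0, 0]
    - [0, 0, 0]
    - [0, 0, 0]
    - [0, 0, 0]
    - [0, 0, 0]
    - [0, 0, 0]
    - [0, 0, 0]
    - [0, 0, 0]
    - [0, 0, 0]
    - [0, 0, 0]
    - [0, 0, 0]
    - [0, 0, 0]
  turn:
    - [0, 0, 0]
    - [0, 0, 0]
    - [0, 0, 0]
    - [0, 0, 0]
    - [0, 0, 0]
    - [0, 0, 0]
    - [0, 0, 0]
    - [0, 0, 0]
    - [0, 0, 0]
    - [0, 0, 0]
    - [0, 0, 0]
    - [0, 0, 0]
    - [0, 0, 0]
    - [0, 0, 0]
    - [0, 0, 0]
    - [0, 0, 0]
  grip: [255, 255, 255, 255, 255, 255, 255, 255, 255, 255, 255, 255, 255, 255, 255, 255]
  newtons: 40

```text
time_s: 7.6
ee_pos: [446.8, -234.8, -4.2]
ee_rot: [58.4, 90.0, -118.4]
force: [0.3, -0.4, -0.1]
gripper_width: 11.7
```

Emit:
arm_command:
  slide:
    - [-0.5, 0, 0]
    - [-2, 0, 0]
    - [-4, 0, 0]
    - [-6.5, 0, 0]
    - [-9, 0, 0]
    - [-11.5, 0, 0]
    - [-14, 0, 0]
    - [-15.5, 0, 0]
    - [-16, 0, 0]
    - [-16, 0, 0]
    - [-16, 0, 0]
  turn:
    - [0, 0, 0]
    - [0, 0, 0]
    - [0, 0, 0]
    - [0, 0, 0]
    - [0, 0, 0]
    - [0, 0, 0]
    - [0, 0, 0]
    - [0, 0, 0]
    - [0, 0, 0]
    - [0, 0, 0]
    - [0, 0, 0]
  grip: [255, 255, 255, 255, 255, 255, 255, 255, 255, 255, 255]

```text
time_s: 8.52
ee_pos: [446.2, -234.4, 155.1]
ee_rot: [-26.6, 89.9, 156.6]
force: [0.2, 0.4, -1.5]
gripper_width: 11.7
```

```bash
cat > look.py <<'E'
from h import *
import sys,pickle
n=sys.argv[1]
s=env.state();p,d=env.grab_frame('wrist');save(p,n);np.save(n+'d.npy',d);pickle.dump(s,open(n+'.pkl','wb'))
print(s['time_s'],np.round(s['ee_pos'],1),np.round(s['force'],2),round(s['gripper_width'],1),'yaw',np.degrees(np.arctan2(rot(s)[1,2],rot(s)[0,2])))
E
python3 look.py w3
```

```text
8.5167 [ 446.2 -234.4  155.1] [ 0.24  0.38 -1.54] 11.7 yaw -176.801226848943
```

View pics/w3.png

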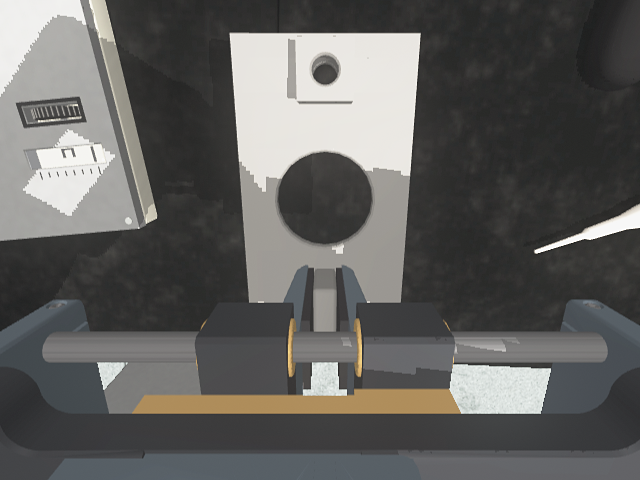

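The shade is held, with the hole at (325,69) and the aperture at (325,198). Next I'll work out the hole's position in the tool frame and the plate's tilt.

Run:
```python
from h import *
import pickle;s=pickle.load(open('w3.pkl','rb'));d=np.load('w3d.npy')
c=env.calibration('wrist');K=np.array(c['K']);T=np.array(c['T_tool_cam'])
q=lambda u,v:pix2w(K,T,u,v,d=d[v,u])
P=np.array([q(u,v) for u in list(range(250,270,4))+list(range(382,400,4)) for v in range(60,290,5) if 0<d[v,u]<260])
A=np.c_[P[:,1:],np.ones(len(P))];k,r,_,_=np.linalg.lstsq(A,P[:,0],rcond=None);print('plane x=ay+bz+c',k,np.degrees(np.arctan(k[:2])),np.std(A@k-P[:,0]))
H=np.array([q(u,v) for u,v in((325,53),(325,90),(305,70),(344,70),(305,92),(344,92))]);print('hub pts',np.round(H,1))
# hole centre: ray to hub plane
p,_=0,0
def onplane(u,v,off):
    r=np.array([(u-K[0,2])/K[0,0],-(v-K[1,2])/K[1,1],-1.]);w=T[:3,:3]@r;o=T[:3,3]
    n=np.array([1,-k[0],-k[1]]);t=(k[2]-off-n@o)/(n@w);return o+t*w
hub=onplane(325.5,69,14);ap=onplane(325,198,0);print('hole',hub,'ap',ap,np.linalg.norm(hub-ap))
C=[onplane(*c,0) for c in((230,33),(420,33))];print(C)
img=cv2.imread('pics/w3.png');cv2.imwrite('pics/w3z.png',cv2.resize(img[25:110,280:370],None,fx=6,fy=6,interpolation=cv2.INTER_CUBIC))
```

```text
plane x=ay+bz+c [ 6.02153092e-04 -1.07181809e-03 -1.03992314e+01] [ 0.03450083 -0.06141063] 0.6606043743097032
hub pts [[ -23.4    0.3 -119.7]
 [ -24.1    0.2 -104.6]
 [ -23.8   -8.7 -112.9]
 [ -25.     8.7 -112.6]
 [ -23.8   -8.9 -103.8]
 [ -24.     8.9 -103.7]]
hole [ -24.27765833    0.47676488 -113.15908662] ap [-10.3424951    0.21894336 -52.81160653] 61.93604443368555
[array([ -10.28553161,  -44.46362041, -131.06110769]), array([ -10.23175603,   45.04217658, -130.94857527])]
```

View pics/w3z.png

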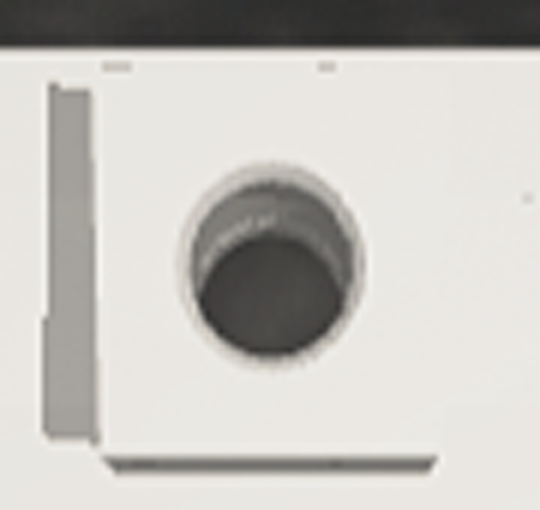

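Run:
```python
from h import *
K,M=cam2world('top');d=np.load('top0d.npy')
for u,v in((300,180),(330,170),(400,150),(480,130)):print(u,v,np.round(pix2w(K,M,u,v,d=d[v,u])))
a=np.radians(8.3);ex=np.array([np.cos(a),np.sin(a)]);ey=np.array([-ex[1],ex[0]])
h=np.array([614,130.7])-60*ey;t=h-113.2*ex;print(t)
plan((*t,165),188.3)
```

```text
300 180 [707.  95. 145.]
330 170 [724.  31. 145.]
400 150 [ 760. -122.  138.]
480 130 [ 797. -305.  125.]
[510.64705274  54.9873307 ]
slide cm [ -1.02 -28.52  -8.07] turn [-0.089  0.002  0.001] rows 7.11148861897391 0.712797975566903
```

Emit:
arm_command:
  slide:
    - [-1, -2, -0.6]
    - [-1, -5, -1.5]
    - [-1, -8.5, -2.5]
    - [-1, -12, -3.5]
    - [-1, -15.5, -4.5]
    - [-1, -19, -5.5]
    - [-1, -22.5, -6.5]
    - [-1, -25.5, -7.5]
    - [-1, -27.5, -8]
    - [-1, -28.5, -8.1]
    - [-1, -28.5, -8.1]
    - [-1, -28.5, -8.1]
    - [-1, -28.5, -8.1]
  turn:
    - [0, 0, 0]
    - [-0.03, 0, 0]
    - [-0.06, 0, 0]
    - [-0.089, 0, 0]
    - [-0.089, 0.002, 0.001]
    - [-0.089, 0.002, 0.001]
    - [-0.089, 0.002, 0.001]
    - [-0.089, 0.002, 0.001]
    - [-0.089, 0.002, 0.001]
    - [-0.089, 0.002, 0.001]
    - [-0.089, 0.002, 0.001]
    - [-0.089, 0.002, 0.001]
    - [-0.089, 0.002, 0.001]
  grip: [255, 255, 255, 255, 255, 255, 255, 255, 255, 255, 255, 255, 255]

```text
time_s: 9.65
ee_pos: [511.2, 53.0, 165.3]
ee_rot: [103.0, 89.9, -68.8]
force: [-0.0, -0.3, -1.8]
gripper_width: 11.4
```

```bash
python3 look.py w4
```

```text
9.65 [511.2  53.  165.3] [-0.05 -0.32 -1.79] 11.4 yaw -171.75913631021731
```

View pics/w4.png

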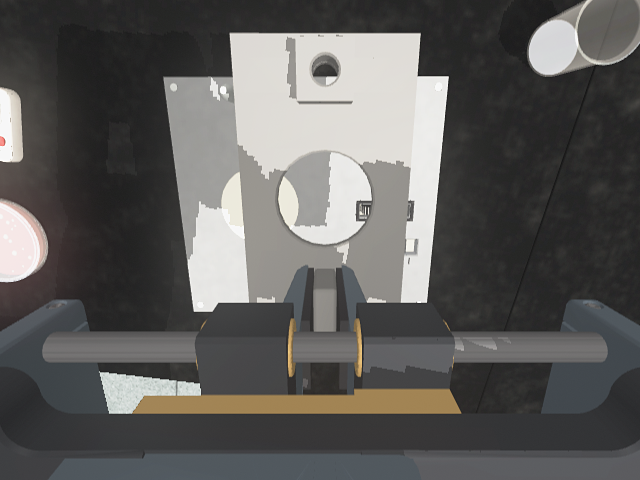

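Run:
```python
from h import *
import pickle;s=pickle.load(open('w4.pkl','rb'));K,M=cam2world('wrist',s);d=np.load('w4d.npy')
print('tip exp',w2pix(K,M,(614,130.7,137)),'foot exp',w2pix(K,M,(614,130.7,45)))
img=cv2.imread('pics/w4.png');cv2.imwrite('pics/w4z.png',cv2.resize(img[60:120,150:270],None,fx=6,fy=6,interpolation=cv2.INTER_CUBIC))
C=[pix2w(K,M,*c,z=45) for c in((164,77),(449,77))];print(C,np.linalg.norm(C[0]-C[1]),np.degrees(np.arctan2(C[0][1]-C[1][1],C[0][0]-C[1][0]))-90)
cl=[pix2w(K,M,*c,z=45) for c in((164,77),(193,311))];cr=[pix2w(K,M,*c,z=45) for c in((449,77),(428,300))]
for a,b in(cl,cr):print(np.degrees(np.arctan2(*(a-b)[[1,0]])),np.linalg.norm(a-b))
print(np.round(pix2w(K,M,200,280,d=d[280,200]),1))
for v in range(74,104,2):print(v,d[v,208:236:2].astype(int))
```

```text
tip exp (np.float64(220.23179314720778), np.float64(87.2682623907757)) foot exp (np.float64(251.88595678926106), np.float64(102.99091420267985))
[array([623.77675185, 205.45724821,  45.        ]), array([657.89529261, -31.92915256,  45.        ])] 239.82572441774374 8.178869120479746
7.976447120770463 219.71790373011595
8.437766697284399 207.435954258335
[442.4 168.8  45.6]
74 [321 322 320 321 322 321 321 322 321 321 322 322 322 164]
76 [322 322 322 322 322 323 323 322 322 321 320 322 323 163]
78 [281 282 282 283 284 281 281 282 280 282 282 283 282 161]
80 [284 283 283 282 282 282 282 283 283 282 282 281 281 163]
82 [282 283 283 281 282 284 283 283 283 282 283 283 281 164]
84 [283 284 282 283 284 283 284 284 206 204 206 284 283 164]
86 [284 284 282 284 284 283 284 202 200 202 204 205 210 163]
88 [284 284 284 284 285 285 201 200 199 200 201 203 206 164]
90 [284 285 284 284 283 283 200 200 200   0 201 202 205 164]
92 [284 284 285 285 285 285 199 200 199 201 202 203 206 166]
94 [285 285 285 285 285 284 204 201 200 201 203 205 205 166]
96 [285 286 286 286 286 286 208 204 203 204 205 206 206 165]
98 [286 287 288 287 286 286 286 208 206 206 206 207 208 166]
100 [288 287 287 287 287 286 288 287 287 208 208 210 211 166]
102 [288 287 286 288 287 287 287 287 288 287 287 220 218 220]
```

View pics/w4z.png

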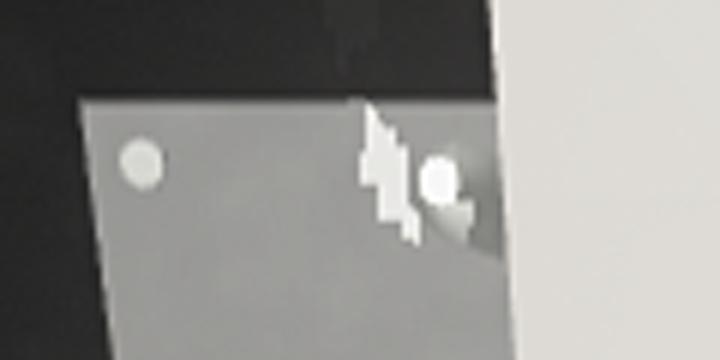

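Run:
```python
from h import *
import pickle;s=pickle.load(open('w4.pkl','rb'));K,M=cam2world('wrist',s);d=np.load('w4d.npy')
T=np.array(env.calibration('wrist')['T_tool_cam'])
t=pix2w(K,M,222.6,89.7,z=137);print('tip',t,pix2w(K,M,222.6,89.7,d=200))
tt=pix2w(K,T,222.6,89.7,d=200);print('tip tool',tt)
back=[pix2w(K,M,*c,z=45) for c in((164,77),(449,77))]; mid=(back[0]+back[1])/2
a=np.radians(8.15);ex=np.array([np.cos(a),np.sin(a)]);ey=np.array([-ex[1],ex[0]])
print('rod from box',mid[:2]-22*ex+45*ey)
h=np.array([t[0],t[1]])
# hole now in world
Rm=rot(s);hole=np.array(s['ee_pos'])+Rm@np.array([-24.3,0.45,-113.2]);print('hole now',hole)
# keep z: target TCP so hole over tip, yaw 8.15
tcp=h-np.array(Rdown(188.15)@np.array([0,0.45,-113.2]))[:2]
plan((*tcp,s['ee_pos'][2]),188.15)
```

```text
tip [612.86406754 129.22932052 137.        ] [612.80902266 129.04580732 137.62689003]
tip tool [  27.58555516  -60.70445648 -111.39234641]
rod from box [612.67878401 128.19072927]
hole now [623.32884036  68.87140381 189.62324174]
slide cm [ 0.01 -6.16  0.19] turn [ 0.001 -0.001 -0.002] rows 1.4773441719658749 0.017567902638759014
```

Emit:
arm_command:
  slide:
    - [0, -1.5, 0.05]
    - [0, -3.5, 0.1]
    - [0, -5.2, 0.19]
    - [0, -6.16, 0.19]
    - [0, -6.16, 0.19]
    - [1, -6.16, 0.19]
    - [2, -6.16, 0.19]
    - [2.5, -6.16, 0.19]
    - [2.5, -6.16, 0.19]
    - [2.5, -6.16, 0.19]
  turn:
    - [0, 0, 0]
    - [0, 0, 0]
    - [0, 0, 0]
    - [0, -0.001, -0.002]
    - [0, -0.001, -0.002]
    - [0, -0.001, -0.002]
    - [0, -0.001, -0.002]
    - [0, -0.001, -0.002]
    - [0, -0.001, -0.002]
    - [0, -0.001, -0.002]
  grip: [255, 255, 255, 255, 255, 255, 255, 255, 255, 255]

```text
time_s: 10.53
ee_pos: [500.8, 114.3, 140.0]
ee_rot: [-40.6, 89.9, 147.7]
force: [-0.6, 0.1, -0.5]
gripper_width: 12.0
```

```bash
python3 look.py w5
python3 - <<'E'
from h import *
import pickle;s=pickle.load(open('w5.pkl','rb'));K,M=cam2world('wrist',s)
print('rod expected hole tool y,z:',rot(s).T@(np.array([612.86,129.23,137])-s['ee_pos']))
img=cv2.imread('pics/w5.png');cv2.imwrite('pics/w5z.png',cv2.resize(img[25:110,280:370],None,fx=6,fy=6,interpolation=cv2.INTER_CUBIC))
E
```

```text
10.5333 [500.8 114.3 140. ] [-0.62  0.09 -0.54] 12.0 yaw -171.74976366616906
rod expected hole tool y,z: [   2.888403      1.33857986 -113.01955167]
```

View pics/w5z.png

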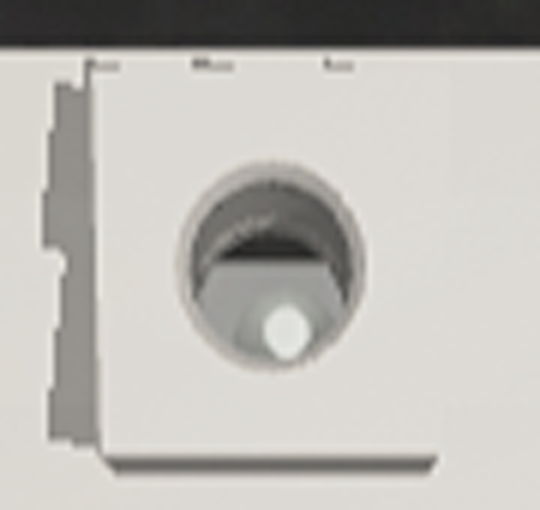

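The rod tip shows through the hole, at zoom (287,332). I'll work out how far it is from the hole axis.

Run:
```python
from h import *
import pickle;s=pickle.load(open('w5.pkl','rb'));K,M=cam2world('wrist',s)
f=lambda u,v:(280+(u+.5)/6-.5,25+(v+.5)/6-.5)
T=np.array(env.calibration('wrist')['T_tool_cam'])
t=pix2w(K,M,*f(287,332),z=137);print(t,'tip tool',rot(s).T@(t-s['ee_pos']))
R0=rot(s);
def tool(u,v,x):
    r=np.array([(u-K[0,2])/K[0,0],-(v-K[1,2])/K[1,1],-1.]);w=T[:3,:3]@r;o=T[:3,3];return o+w*(x-o[0])/w[0]
print('hole top',tool(*f(272,265),-24.4),'underside lower edge ~',tool(*f(270,295),-4.4))
```

```text
[612.7344098  128.97145395 137.        ] tip tool [   2.88837434    1.57642841 -112.85816076]
hole top [ -24.4           0.23542961 -113.24055259] underside lower edge ~ [-4.40000000e+00  9.16181323e-02 -1.14571568e+02]
```

Emit:
arm_command:
  slide:
    - [0, 0.13, 0.04]
    - [0, 0.13, 0.04]
    - [0.5, 0.13, 0.04]
    - [1, 0.13, 0.04]
    - [1.5, 0.13, 0.04]
    - [2, 0.13, 0.04]
    - [2.5, 0.13, 0.04]
    - [2.5, 0.13, 0.04]
  turn:
    - [0, 0, 0]
    - [0, 0, 0]
    - [0, 0, 0]
    - [0, 0, 0]
    - [0, 0, 0]
    - [0, 0, 0]
    - [0, 0, 0]
    - [0, 0, 0]
  grip: [255, 255, 255, 255, 255, 255, 255, 255]

```text
time_s: 11.25
ee_pos: [500.0, 113.5, 114.4]
ee_rot: [-20.7, 89.9, 167.6]
force: [1.0, -0.3, -1.7]
gripper_width: 11.7
```

```bash
python3 look.py w6
python3 - <<'E'
from h import *
import pickle;s=pickle.load(open('w6.pkl','rb'));K,M=cam2world('wrist',s)
img=cv2.imread('pics/w6.png');cv2.imwrite('pics/w6z.png',cv2.resize(img[25:110,280:370],None,fx=6,fy=6,interpolation=cv2.INTER_CUBIC));print(s['torque'])
E
```

```text
11.25 [500.  113.5 114.4] [ 1.03 -0.27 -1.73] 11.7 yaw -171.697310966914
[ 0.00048511  0.11061772 -0.01345472]
```

View pics/w6z.png

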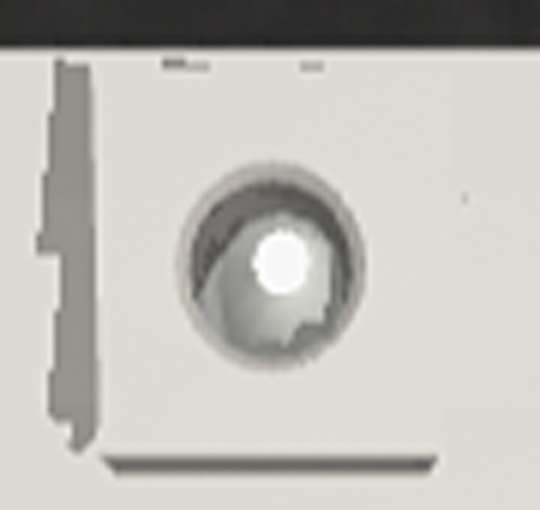

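The rod is in the hole, with the tip about 1 mm right of centre and forces small. I'll shift 0.8 mm and keep lowering.

Emit:
arm_command:
  slide:
    - [0, 0.08, 0]
    - [0.5, 0.08, 0]
    - [1, 0.08, 0]
    - [1.6, 0.08, 0]
    - [2.2, 0.08, 0]
    - [2.8, 0.08, 0]
    - [3.4, 0.08, 0]
    - [4, 0.08, 0]
    - [4.6, 0.08, 0]
    - [5.2, 0.08, 0]
    - [5.7, 0.08, 0]
    - [6.1, 0.08, 0]
    - [6.4, 0.08, 0]
    - [6.4, 0.08, 0]
  turn:
    - [0, 0, 0]
    - [0, 0, 0]
    - [0, 0, 0]
    - [0, 0, 0]
    - [0, 0, 0]
    - [0, 0, 0]
    - [0, 0, 0]
    - [0, 0, 0]
    - [0, 0, 0]
    - [0, 0, 0]
    - [0, 0, 0]
    - [0, 0, 0]
    - [0, 0, 0]
    - [0, 0, 0]
  grip: [255, 255, 255, 255, 255, 255, 255, 255, 255, 255, 255, 255, 255, 255]

```text
time_s: 12.47
ee_pos: [500.7, 112.8, 51.1]
ee_rot: [-72.5, 90.0, 115.8]
force: [-1.0, 0.2, -1.2]
gripper_width: 12.2
```

```bash
python3 look.py w7
```

```text
12.4667 [500.7 112.8  51.1] [-1.    0.21 -1.15] 12.2 yaw -171.70181615910565
```

View pics/w7.png

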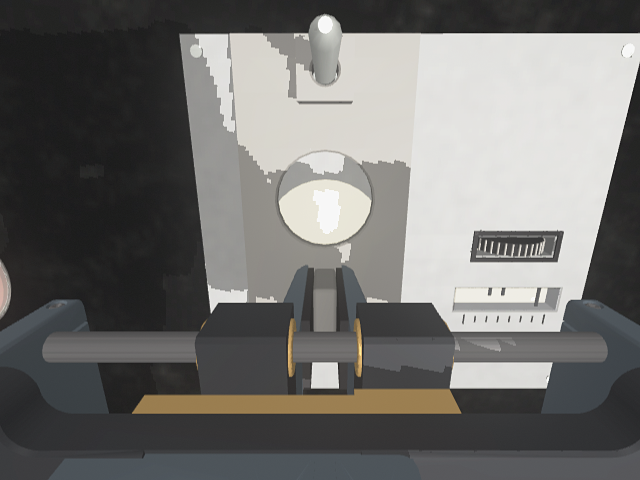

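The shade is on the rod and nearly square, and this view also shows the slot at (516,247) and the window at (505,298). I'll lower the last 10 mm.

Emit:
arm_command:
  slide:
    - [0.4, 0, 0]
    - [0.7, 0, 0]
    - [0.9, 0, 0]
    - [1.0, 0, 0]
    - [1.05, 0, 0]
    - [1.1, 0, 0]
    - [1.1, 0, 0]
  turn:
    - [0, 0, 0]
    - [0, 0, 0]
    - [0, 0, 0]
    - [0, 0, 0]
    - [0, 0, 0]
    - [0, 0, 0]
    - [0, 0, 0]
  grip: [255, 255, 255, 255, 255, 255, 255]

```text
time_s: 13.1
ee_pos: [501.2, 112.9, 40.9]
ee_rot: [-143.8, 89.9, 44.5]
force: [-0.1, -0.3, -0.4]
gripper_width: 12.0
```

Run:
```python
from h import *
import pickle;s=pickle.load(open('w7.pkl','rb'));K,M=cam2world('wrist',s);d=np.load('w7d.npy')
for n,(u,v,z) in dict(slot=(516,247,46),slotL=(471,247,46),slotR=(562,247,46),ptr=(538,297,43),fork=(496,293,43),forkl=(489,293,43),forkr=(503,293,43)).items():print(n,np.round(pix2w(K,M,u,v,z=z),1))
print([np.round(pix2w(K,M,u,v,d=d[v,u]),1) for u,v in((516,280),(470,297),(520,297),(512,244))])
img=cv2.imread('pics/w7.png');cv2.imwrite('pics/w7z.png',cv2.resize(img[220:335,440:580],None,fx=5,fy=5,interpolation=cv2.INTER_CUBIC))
s=env.state();print(s['force'],s['torque'])
```

```text
slot [537.3  -0.   46. ]
slotL [533.4  27.2  46. ]
slotR [541.3 -27.8  46. ]
ptr [505.6 -26.6  43. ]
fork [504.5   1.2  43. ]
forkl [503.8   5.7  43. ]
forkr [505.1  -3.2  43. ]
[array([515.6,  -7.8,  44.4]), array([583.3, 124.7, 241.1]), array([505.3, -12.7,  46.3]), array([540.1,   6.4,  51.5])]
[-0.08652243 -0.34249903 -0.36219262] [-0.01170426  0.09540814 -0.02615589]
```

View pics/w7z.png

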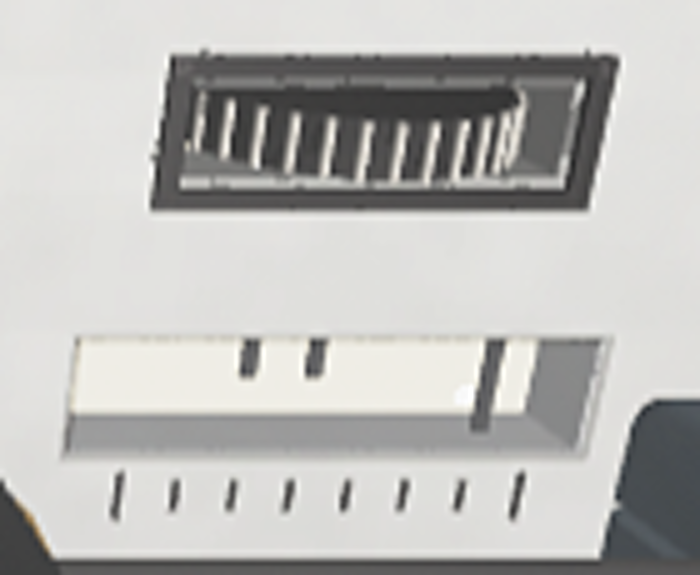

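Emit:
arm_command:
  slide:
    - [0.03, 0, 0]
    - [0.03, 0, 0]
    - [0.03, 0, 0]
    - [0.03, 0, 0]
    - [0.03, 0, 0]
    - [0.03, 0, 0]
    - [-0.5, 0, 0]
    - [-2, 0, 0]
    - [-5, 0, 0]
    - [-8, 0, 0]
    - [-10, 0, 0]
    - [-10, 0, 0]
    - [-10, 0, 0]
  turn:
    - [0, 0, 0]
    - [0, 0, 0]
    - [0, 0, 0]
    - [0, 0, 0]
    - [0, 0, 0]
    - [0, 0, 0]
    - [0, 0, 0]
    - [0, 0, 0]
    - [0, 0, 0]
    - [0, 0, 0]
    - [0, 0, 0]
    - [0, 0, 0]
    - [0, 0, 0]
  grip: [130, 130, 130, 130, 130, 130, 130, 130, 130, 130, 130, 130, 130]

```text
time_s: 14.18
ee_pos: [501.7, 113.0, 142.1]
ee_rot: [-166.2, 89.8, 22.1]
force: [-0.1, 0.1, 0.0]
gripper_width: 44.8
```

```bash
python3 look.py w8
```

```text
14.1833 [501.7 113.  142.1] [-0.11  0.11  0.01] 44.8 yaw -171.7044540612785
```

View pics/w8.png

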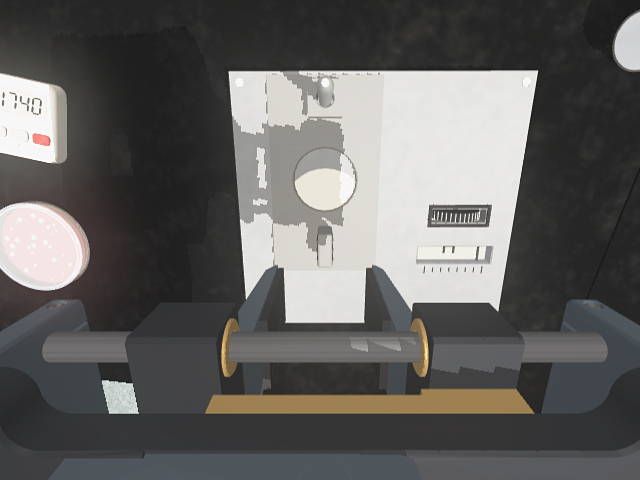

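The shade lies flat and square on the panel, hub round the rod at (325,90) and tab toward the front at (325,245). Next comes the wheel. I'll use the closed fingers with the 32 mm pad width along the box's y, so each stroke is long.

Run:
```python
from h import *
import pickle;s=pickle.load(open('w8.pkl','rb'));K,M=cam2world('wrist',s);d=np.load('w8d.npy')
img=cv2.imread('pics/w8.png');cv2.imwrite('pics/w8z.png',cv2.resize(img[190:285,400:510],None,fx=6,fy=6,interpolation=cv2.INTER_CUBIC))
a=np.radians(8.15);ex=np.array([np.cos(a),np.sin(a)]);ey=np.array([-ex[1],ex[0]])
cs=[(428,205),(490,205),(491,227),(429,227)]
c=np.mean([pix2w(K,M,*q,z=46) for q in cs],0);print('slot',c)
for n,(u,v) in dict(fork=(448,249),ptr=(478,252)).items():
    w=pix2w(K,M,u,v,z=43);print(n,w,'rel y',ey@(w[:2]-c[:2]),ex@(w[:2]-c[:2]))
print('rod',pix2w(K,M,325.5,82,z=137), 'box origin est from slot?')
t=c[:2]-12*ey
plan((*t,62),-81.85)
```

```text
slot [537.5265193   -0.56484857  46.        ]
fork [505.89076692   0.58863862  43.        ] rel y 5.626684104732804 -31.152717176514948
ptr [507.00354513 -27.11370958  43.        ] rel y -21.953632427563587 -33.97840485121343
rod [612.91585214 128.6081963  137.        ] box origin est from slot?
slide cm [ 7.86 12.95 -2.  ] turn [-1.568e+00 -1.000e-03 -0.000e+00] rows 3.66467921693944 12.54961144110564
```

View pics/w8z.png

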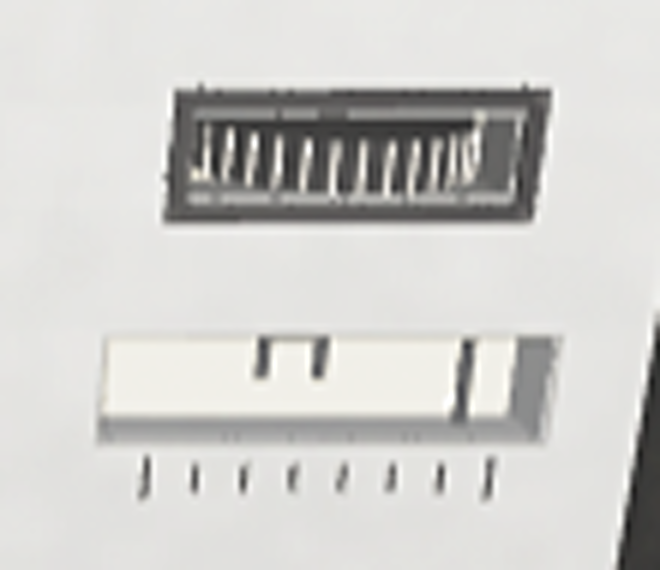

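Emit:
arm_command:
  slide:
    - [0, 2, 0]
    - [0, 5, -0.5]
    - [0, 8, -1]
    - [0, 11, -1.5]
    - [0, 12.95, -2]
    - [0, 12.95, -2]
    - [0, 12.95, -2]
    - [0, 12.95, -2]
    - [2, 12.95, -2]
    - [4, 12.95, -2]
    - [6, 12.95, -2]
    - [7, 12.95, -2]
    - [7.9, 12.95, -2]
    - [7.9, 12.95, -2]
    - [7.9, 12.95, -2]
    - [7.9, 12.95, -2]
  turn:
    - [-1.57, 0, 0]
    - [-1.57, 0, 0]
    - [-1.57, 0, 0]
    - [-1.57, 0, 0]
    - [-1.57, 0, 0]
    - [-1.57, 0, 0]
    - [-1.57, 0, 0]
    - [-1.57, 0, 0]
    - [-1.57, 0, 0]
    - [-1.57, 0, 0]
    - [-1.57, 0, 0]
    - [-1.57, 0, 0]
    - [-1.57, 0, 0]
    - [-1.57, 0, 0]
    - [-1.57, 0, 0]
    - [-1.57, 0, 0]
  grip: [255, 255, 255, 255, 255, 255, 255, 255, 255, 255, 255, 255, 255, 255, 255, 255]

```text
time_s: 15.57
ee_pos: [539.5, -12.3, 61.4]
ee_rot: [159.0, 89.9, 77.1]
force: [0.8, -0.4, -0.3]
gripper_width: 0.4
```

```bash
python3 look.py w9;python3 - <<'E'
from h import *
p,d=env.grab_frame('scene');save(p,'s9')
cv2.imwrite('pics/s9z.png',cv2.resize(p[190:330,260:420,::-1],None,fx=4,fy=4))
s=env.state();plan((537.5+1.7,-.6-11.9,62),-81.85);print(rot(s)[:,0])
E
```

```text
15.5667 [539.5 -12.3  61.4] [ 0.77 -0.45 -0.33] 0.4 yaw -81.84080181196704
slide cm [ 0.01 -0.07  0.  ] turn [ 0.001 -0.001 -0.002] rows 0.01752604685412334 0.01644323330687938
[ 1.66307675e-03  9.17368798e-04 -9.99998196e-01]
```

View pics/w9.png

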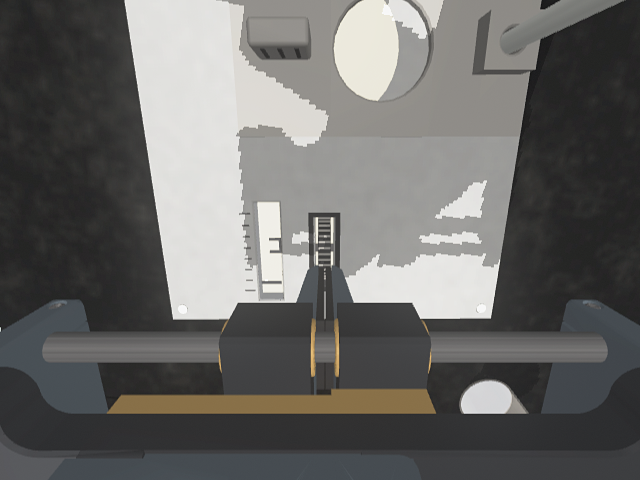

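View pics/s9z.png

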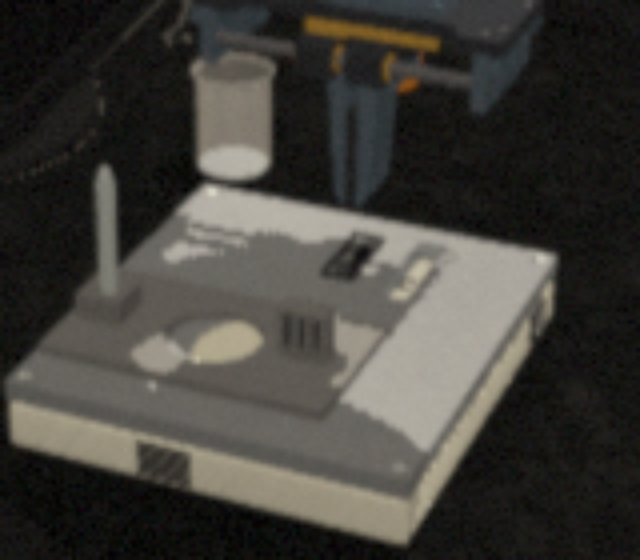

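The wrist view now shows the window beside the fingers, with the fork at about (275,245), the pointer at (272,283) and the slot in line at column 324. I'll go down and feel for the rim.

Emit:
arm_command:
  slide:
    - [0.8, -0.05, 0]
    - [1.6, -0.05, 0]
    - [2.2, -0.05, 0]
    - [2.2, -0.05, 0]
    - [2.2, -0.05, 0]
  turn:
    - [0, 0, 0]
    - [0, 0, 0]
    - [0, 0, 0]
    - [0, 0, 0]
    - [0, 0, 0]
  grip: [255, 255, 255, 255, 255]

```text
time_s: 16.08
ee_pos: [538.6, -12.4, 39.0]
ee_rot: [-156.0, 89.9, 122.3]
force: [-0.5, 0.7, 0.2]
gripper_width: 0.3
```

Emit:
arm_command:
  slide:
    - [0.1, 0, 0]
    - [0.2, 0, 0]
    - [0.2, 0, 0]
  turn:
    - [0, 0, 0]
    - [0, 0, 0]
    - [0, 0, 0]
  grip: [255, 255, 255]

```text
time_s: 16.33
ee_pos: [539.2, -12.4, 37.7]
ee_rot: [125.1, 89.9, 43.3]
force: [-0.1, 0.4, 0.5]
gripper_width: 0.3
```

Emit:
arm_command:
  slide:
    - [0.1, 0, 0]
    - [0.2, 0, 0]
    - [0.2, 0, 0]
  turn:
    - [0, 0, 0]
    - [0, 0, 0]
    - [0, 0, 0]
  grip: [255, 255, 255]

```text
time_s: 16.58
ee_pos: [539.0, -12.4, 35.6]
ee_rot: [133.8, 89.9, 52.1]
force: [0.1, -0.6, -0.5]
gripper_width: 0.4
```

Emit:
arm_command:
  slide:
    - [0.1, 0, 0]
    - [0.1, 0, 0]
  turn:
    - [0, 0, 0]
    - [0, 0, 0]
  grip: [255, 255]

```text
time_s: 16.75
ee_pos: [539.0, -12.4, 34.5]
ee_rot: [138.0, 89.9, 56.3]
force: [0.2, 0.8, 0.7]
gripper_width: 0.6
```

Emit:
arm_command:
  slide:
    - [0.1, 0, 0]
    - [0.1, 0, 0]
  turn:
    - [0, 0, 0]
    - [0, 0, 0]
  grip: [255, 255]

```text
time_s: 16.92
ee_pos: [539.1, -12.4, 33.5]
ee_rot: [135.2, 89.9, 53.4]
force: [-0.2, -0.6, -0.4]
gripper_width: 0.4
```

Emit:
arm_command:
  slide:
    - [0.1, 0, 0]
    - [0.1, 0, 0]
  turn:
    - [0, 0, 0]
    - [0, 0, 0]
  grip: [255, 255]

```text
time_s: 17.08
ee_pos: [539.1, -12.4, 32.6]
ee_rot: [129.1, 89.9, 47.4]
force: [0.3, -0.3, 1.2]
gripper_width: 0.5
```

```bash
python3 look.py w10
python3 - <<'E'
from h import *
img=cv2.imread('pics/w10.png');cv2.imwrite('pics/w10z.png',cv2.resize(img[150:310,220:380],None,fx=4,fy=3.7,interpolation=cv2.INTER_CUBIC))
p,d=env.grab_frame('scene')
cv2.imwrite('pics/s10z.png',cv2.resize(p[220:275,320:390,::-1],None,fx=8,fy=8))
E
```

```text
17.0833 [539.1 -12.4  32.6] [ 0.35 -0.33  1.24] 0.5 yaw -81.74674895465772
```

View pics/s10z.png

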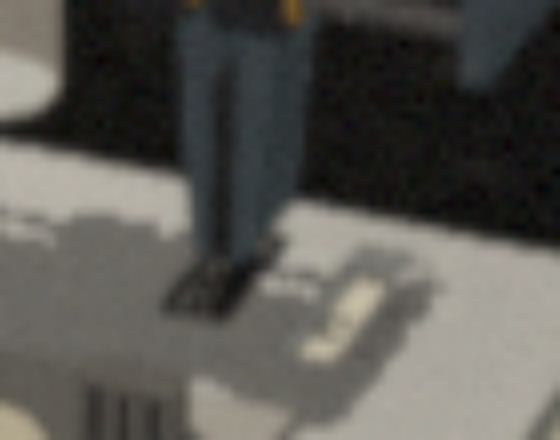

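View pics/w10z.png

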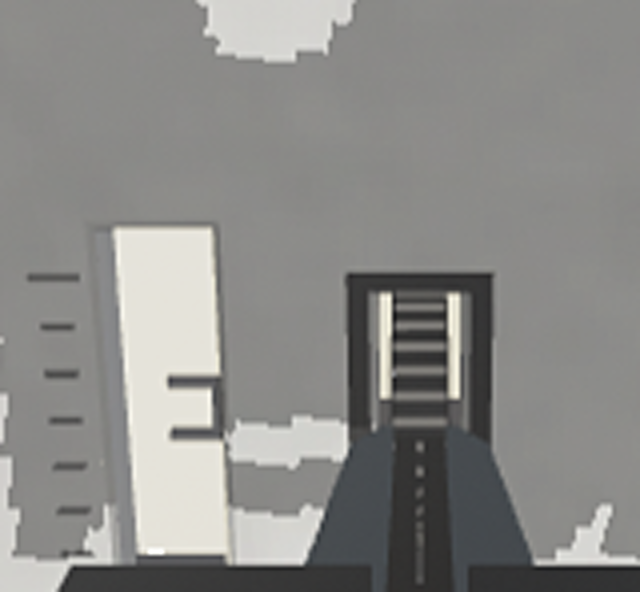

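The tip is on the slot over the wheel, and force has begun to rise (1.2 N). I'll press a little deeper.

Emit:
arm_command:
  slide:
    - [0.1, 0, 0]
    - [0.1, 0, 0]
  turn:
    - [0, 0, 0]
    - [0, 0, 0]
  grip: [255, 255]

```text
time_s: 17.35
ee_pos: [539.2, -12.4, 31.7]
ee_rot: [122.0, 89.9, 40.3]
force: [-0.4, -0.1, 2.0]
gripper_width: 0.5
```

Emit:
arm_command:
  slide:
    - [0.1, 0, 0]
    - [0.1, 0, 0]
  turn:
    - [0, 0, 0]
    - [0, 0, 0]
  grip: [255, 255]

```text
time_s: 17.52
ee_pos: [539.2, -12.4, 30.7]
ee_rot: [125.2, 89.9, 43.4]
force: [-1.3, -0.5, 3.0]
gripper_width: 0.4
```

Emit:
arm_command:
  slide:
    - [0.03, 0, -0.2]
    - [0.03, 0, -0.5]
    - [0.03, 0, -0.8]
    - [0.03, 0, -1.1]
    - [0.03, 0, -1.4]
    - [0.03, 0, -1.7]
    - [0.03, 0, -2.0]
    - [0.03, 0, -2.2]
    - [0.03, 0, -2.2]
  turn:
    - [0, 0, 0]
    - [0, 0, 0]
    - [0, 0, 0]
    - [0, 0, 0]
    - [0, 0, 0]
    - [0, 0, 0]
    - [0, 0, 0]
    - [0, 0, 0]
    - [0, 0, 0]
  grip: [255, 255, 255, 255, 255, 255, 255, 255, 255]

```text
time_s: 18.27
ee_pos: [535.9, 10.0, 30.4]
ee_rot: [141.1, 89.9, 59.3]
force: [-1.5, 1.0, 3.1]
gripper_width: 0.6
```

```bash
python3 look.py w11
python3 - <<'E'
from h import *
img=cv2.imread('pics/w11.png');cv2.imwrite('pics/w11z.png',cv2.resize(img[200:340,220:380],None,fx=4,fy=4,interpolation=cv2.INTER_CUBIC))
E
```

```text
18.2667 [535.9  10.   30.4] [-1.55  0.99  3.06] 0.6 yaw -81.7330708709283
```

View pics/w11z.png

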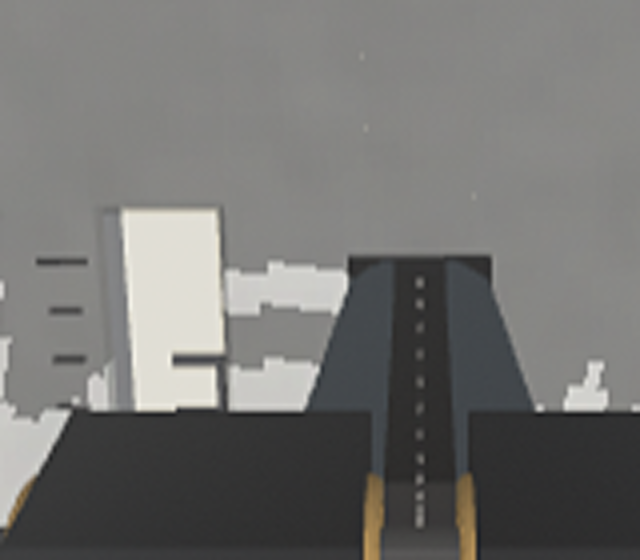

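Lift, return to the start of the stroke, and read the pointer.

Emit:
arm_command:
  slide:
    - [-0.8, 0, 0]
    - [-1.2, 0, 0.8]
    - [-1.2, 0, 2.2]
    - [-1.2, 0, 2.2]
    - [-1.2, 0, 2.2]
  turn:
    - [0, 0, 0]
    - [0, 0, 0]
    - [0, 0, 0]
    - [0, 0, 0]
    - [0, 0, 0]
  grip: [255, 255, 255, 255, 255]

```text
time_s: 18.73
ee_pos: [539.2, -13.0, 42.5]
ee_rot: [131.0, 89.9, 49.2]
force: [0.3, 0.5, 0.7]
gripper_width: 0.3
```

```bash
python3 look.py w12
python3 - <<'E'
from h import *
img=cv2.imread('pics/w12.png');cv2.imwrite('pics/w12z.png',cv2.resize(img[200:310,220:360],None,fx=5,fy=5,interpolation=cv2.INTER_CUBIC))
E
```

```text
18.7333 [539.2 -13.   42.5] [0.27 0.45 0.73] 0.3 yaw -81.84677766122037
```

View pics/w12z.png

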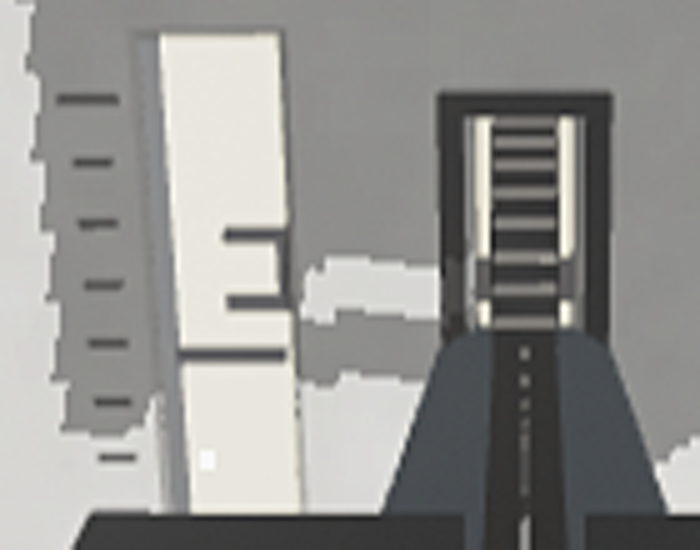

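The pointer has moved to zoom row 354, and the prongs are at rows 234 and 302 with their middle at 268. I'll work out what is left.

```bash
cat > rem.py <<'E'
from h import *
import pickle,sys
def rem(n,pu,pv,fu,fv,z=42,x0=220,y0=200,k=5):
    s=pickle.load(open(n+'.pkl','rb'));K,M=cam2world('wrist',s)
    a=np.radians(8.15);ey=np.array([-np.sin(a),np.cos(a)])
    g=lambda u,v:ey@pix2w(K,M,x0+(u+.5)/k-.5,y0+(v+.5)/k-.5,z=z)[:2]
    return g(fu,fv)-g(pu,pv)
E
python3 - <<'E'
from rem import *
for z in(40,43):
    print('rem',rem('w12',258,354,258,268,z),'prongs',rem('w12',258,302,258,234,z),'inside', rem('w12',258,294,258,243,z), 'w10?')
E
```

```text
rem 11.213186041542414 prongs 8.726260525207778 inside 6.5457878774912075 w10?
rem 11.038575163916747 prongs 8.590375862003981 inside 6.443857368017305 w10?
```

Emit:
arm_command:
  slide:
    - [0.6, 0, -0.1]
    - [0.9, 0, -0.1]
    - [1.05, 0, -0.1]
    - [1.15, 0, -0.1]
    - [1.2, 0, -0.1]
    - [1.2, 0, -0.3]
    - [1.2, 0, -0.6]
    - [1.2, 0, -0.9]
    - [1.2, 0, -1.2]
    - [1.2, 0, -1.45]
    - [1.2, 0, -1.65]
    - [1.2, 0, -1.75]
    - [1.2, 0, -1.75]
    - [1.0, 0, -1.75]
    - [0.6, 0, -1.75]
    - [0, 0, -1.75]
    - [0, 0, 0]
    - [0, 0, 0]
  turn:
    - [0, 0, 0]
    - [0, 0, 0]
    - [0, 0, 0]
    - [0, 0, 0]
    - [0, 0, 0]
    - [0, 0, 0]
    - [0, 0, 0]
    - [0, 0, 0]
    - [0, 0, 0]
    - [0, 0, 0]
    - [0, 0, 0]
    - [0, 0, 0]
    - [0, 0, 0]
    - [0, 0, 0]
    - [0, 0, 0]
    - [0, 0, 0]
    - [0, 0, 0]
    - [0, 0, 0]
  grip: [255, 255, 255, 255, 255, 255, 255, 255, 255, 255, 255, 255, 255, 255, 255, 255, 255, 255]

```text
time_s: 20.28
ee_pos: [540.5, -13.9, 43.2]
ee_rot: [83.6, 89.8, 1.9]
force: [0.8, 0.4, 0.0]
gripper_width: 0.2
```

```bash
python3 look.py w13
python3 - <<'E'
from h import *
img=cv2.imread('pics/w13.png');cv2.imwrite('pics/w13z.png',cv2.resize(img[200:310,220:360],None,fx=5,fy=5,interpolation=cv2.INTER_CUBIC))
E
```

```text
20.2833 [540.5 -13.9  43.2] [0.81 0.36 0.01] 0.2 yaw -81.79491568303806
```

View pics/w13z.png

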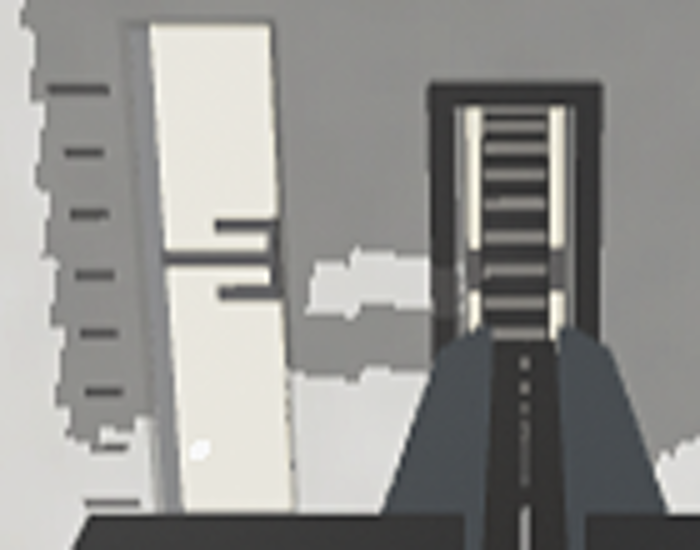

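The pointer at row 258 stands midway between the prongs at rows 225 and 293. I'll move up and away, then do a last check.

Emit:
arm_command:
  slide:
    - [-2, 0, 0]
    - [-5, 0, 0]
    - [-8, 0, 0]
    - [-11, 0, 0]
    - [-12, 0, 0]
    - [-12, 0, 0]
    - [-12, 0, 0]
  turn:
    - [0, 0, 0]
    - [0, 0, 0]
    - [0, 0, 0]
    - [0, 0, 0]
    - [0, 0, 0]
    - [0, 0, 0]
    - [0, 0, 0]
  grip: [255, 255, 255, 255, 255, 255, 255]

```text
time_s: 20.92
ee_pos: [538.6, -12.2, 161.8]
ee_rot: [150.4, 89.9, 68.6]
force: [-0.2, -0.9, -0.7]
gripper_width: 0.6
```

```bash
python3 look.py w14
python3 - <<'E'
from h import *
img=cv2.imread('pics/w14.png');z=cv2.resize(img[180:280,240:340],None,fx=5,fy=5,interpolation=cv2.INTER_CUBIC)
p,d=env.grab_frame('scene');q=cv2.resize(p[190:330,240:420,::-1],None,fx=1.6,fy=1.6)
o=np.zeros((500,800,3),np.uint8);o[:,:500]=z;o[:q.shape[0],505:505+q.shape[1]]=q;cv2.imwrite('pics/fin.png',o)
for l in('beaker','iodine','lab_timer','dish'):print(l,[(np.round(x['point']),round(x['p'],2)) for x in env.search_frame('scene',l)[:2]])
E
```

```text
20.9167 [538.6 -12.2 161.8] [-0.16 -0.88 -0.7 ] 0.6 yaw -81.744158630107
beaker [(array([ 692., -118.,   46.]), 0.58), (array([539., 129.,  51.]), 0.32)]
iodine [(array([ 668., -288.,   35.]), 0.67)]
lab_timer [(array([555., 405.,  22.]), 0.6)]
dish [(array([434., 404.,  14.]), 0.81)]
```

View pics/w14.png

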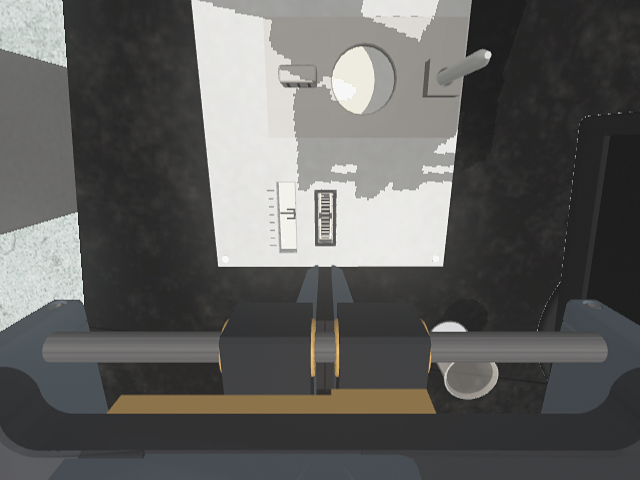

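View pics/fin.png

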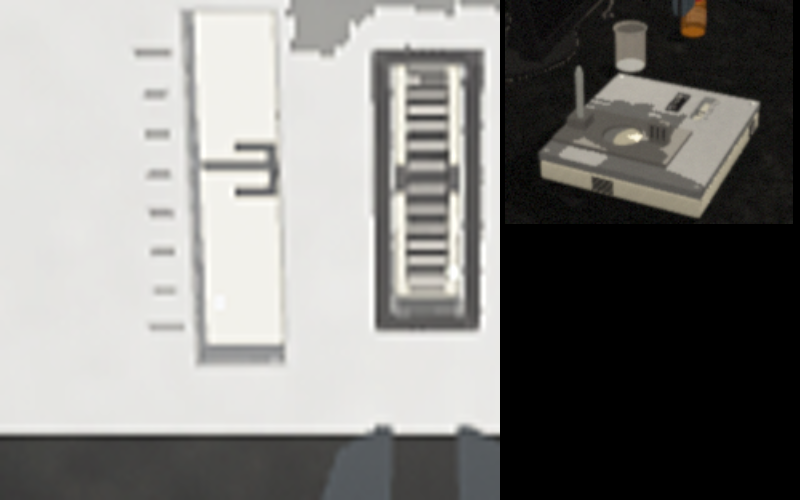

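In this higher view the pointer (row 163) sits a little off the prong middle (row 169.5), possibly pixel coarseness or parallax. I'll take a view from straight above the fork.

Emit:
arm_command:
  slide:
    - [1, -0.5, 1]
    - [2.5, -1.5, 3]
    - [4, -2.5, 5]
    - [5.5, -3.5, 6.5]
    - [7, -3.5, 6.5]
    - [7, -3.5, 6.5]
    - [7, -3.5, 6.5]
  turn:
    - [0, 0, 0]
    - [0, 0, 0]
    - [0, 0, 0]
    - [0, 0, 0]
    - [0, 0, 0]
    - [0, 0, 0]
    - [0, 0, 0]
  grip: [255, 255, 255, 255, 255, 255, 255]

```text
time_s: 21.8
ee_pos: [513.2, -81.8, 91.5]
ee_rot: [-146.0, 89.9, 132.2]
force: [-1.0, 0.1, -0.3]
gripper_width: 0.3
```

```bash
python3 look.py w15
python3 - <<'E'
from h import *
import pickle;s=pickle.load(open('w15.pkl','rb'));K,M=cam2world('wrist',s);u,v=map(int,w2pix(K,M,(505,1,43)));print(u,v,M[:3,3])
v0=max(v-40,0);u0=u-50
img=cv2.imread('pics/w15.png');z=cv2.resize(img[v0:v0+80,u0:u0+100],None,fx=7,fy=7,interpolation=cv2.INTER_CUBIC);cv2.imwrite('pics/w15z.png',z)
E
```

```text
21.8 [513.2 -81.8  91.5] [-0.96  0.14 -0.31] 0.3 yaw -81.77936688924717
329 138 [5.01519601e+02 4.87148764e-01 2.81666140e+02]
```

View pics/w15z.png

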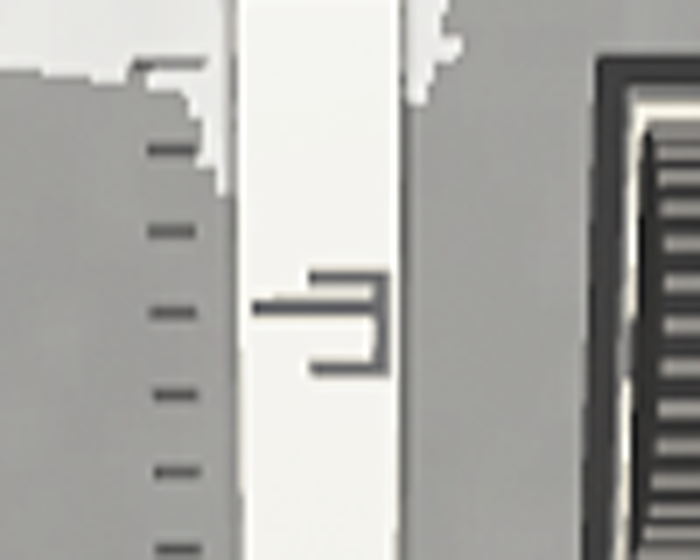

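Seen from above, the pointer (row 308) stands about 1.4 mm left of the fork's middle (row 323), so the earlier oblique view had parallax. It is inside tolerance, but I'll roll it back about 2 mm of rim.

Run:
```python
from h import *
plan((537.8,-1,60),-81.85)
```

```text
slide cm [ 3.25  3.5  -7.64] turn [ 0.002 -0.001 -0.001] rows 2.160195159055559 0.01816435075128088
```

Emit:
arm_command:
  slide:
    - [1, 1.5, -3]
    - [2, 3, -6]
    - [3.25, 3.5, -7.6]
    - [3.25, 3.5, -7.6]
    - [4.5, 3.5, -7.6]
    - [5.2, 3.5, -7.6]
    - [5.6, 3.5, -7.6]
    - [5.9, 3.5, -7.6]
    - [6.05, 3.5, -7.6]
    - [6.15, 3.5, -7.6]
    - [6.15, 3.5, -7.6]
    - [6.15, 3.5, -7.5]
    - [6.15, 3.5, -7.4]
    - [6.15, 3.5, -7.38]
    - [6.15, 3.5, -7.38]
  turn:
    - [0, 0, 0]
    - [0, 0, 0]
    - [0, 0, 0]
    - [0, 0, 0]
    - [0, 0, 0]
    - [0, 0, 0]
    - [0, 0, 0]
    - [0, 0, 0]
    - [0, 0, 0]
    - [0, 0, 0]
    - [0, 0, 0]
    - [0, 0, 0]
    - [0, 0, 0]
    - [0, 0, 0]
    - [0, 0, 0]
  grip: [255, 255, 255, 255, 255, 255, 255, 255, 255, 255, 255, 255, 255, 255, 255]

```text
time_s: 23.1
ee_pos: [537.9, -3.7, 31.1]
ee_rot: [126.0, 89.9, 44.2]
force: [-1.2, 0.4, 2.3]
gripper_width: 0.3
```

Emit:
arm_command:
  slide:
    - [-0.3, 0, 0]
    - [-1, 0, 0]
    - [-3, 0, 0]
    - [-6, -1.5, 3]
    - [-6.1, -3, 6]
    - [-6.1, -3.5, 7.5]
    - [-6.1, -3.5, 7.5]
    - [-6.1, -3.5, 7.5]
  turn:
    - [0, 0, 0]
    - [0, 0, 0]
    - [0, 0, 0]
    - [0, 0, 0]
    - [0, 0, 0]
    - [0, 0, 0]
    - [0, 0, 0]
    - [0, 0, 0]
  grip: [255, 255, 255, 255, 255, 255, 255, 255]

```text
time_s: 23.77
ee_pos: [514.0, -83.5, 92.2]
ee_rot: [115.8, 89.9, 33.9]
force: [0.7, 0.8, -0.4]
gripper_width: 0.3
```

```bash
python3 look.py w16
python3 - <<'E'
from h import *
import pickle;s=pickle.load(open('w16.pkl','rb'));K,M=cam2world('wrist',s);u,v=map(int,w2pix(K,M,(505,1,43)));print(u,v,M[:3,3])
v0=max(v-40,0);u0=u-50
img=cv2.imread('pics/w16.png');z=cv2.resize(img[v0:v0+80,u0:u0+100],None,fx=7,fy=7,interpolation=cv2.INTER_CUBIC);cv2.imwrite('pics/w16z.png',z)
E
```

```text
23.7667 [514.  -83.5  92.2] [ 0.68  0.82 -0.44] 0.3 yaw -81.86391584757553
328 135 [501.8632511   -1.13861115 282.33512098]
```

View pics/w16z.png

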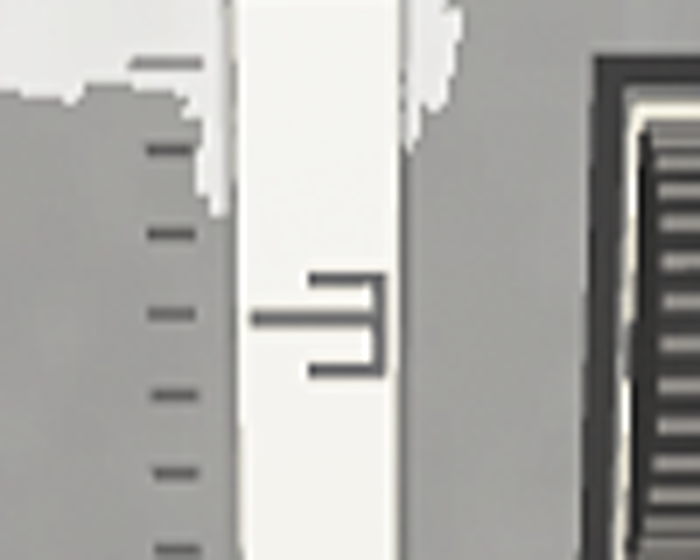

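View pics/w16.png

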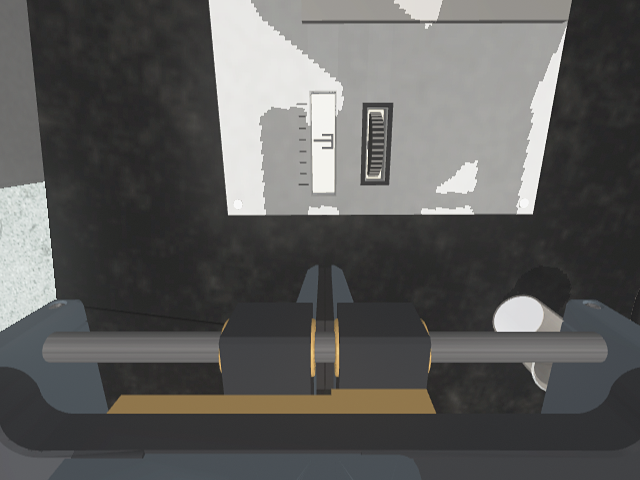

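From above, the pointer (row 319) is about 0.5 mm from the fork's middle (row 324.5), the shade is down, and the fingers are clear. I'm handing in.

```bash
python3 -c "
from workcell import env
print(env.job_done())"
```

```text
the job is handed in; nothing more can be done
None
```

The shade is on the rod and the pointer stands between the fork's prongs. I handed the job in at about 24 s of the 58 s; no verdict was reported.

- **Shade:** The first grasp closed on nothing, because the fingertips end about 17 mm behind the reported tool centre point (TCP), not 8 mm ahead as stated. I went deeper, gripped the tab, threaded the hole over the rod under camera checks, lowered it to the panel and let go. Pictures after release show it flat and square with its tab to the front. I judged this by eye and did not measure it again after letting go.
- **Wheel:** I felt for the rim and rolled it in two strokes at about 3 N. An oblique view had shown the pointer centred, but a view from above put it 1.4 mm past the middle (parallax). A short stroke back left it about 0.5 mm from the fork's middle, against the 2.5 mm allowed, and the fingers clear of the box.
- **Bystanders:** The detector put the beaker, bottle, timer and dish within about 5 mm of where they started, except that the bottle's reported height differed by 11 mm. That is probably detector noise. The check was made before the last small wheel stroke.

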